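# Clamp the red tube rack on the shaker

### The job

Load the rack of red-capped tubes onto the shaker: set it upright and gently in the bed between the two guides, slide the yellow gate up against it, then turn the cam disc's crank clockwise the full half turn to its stop, so that the hook draws the gate's bolt in and the rack is clamped tight. Leave the blue-capped rack, the white bottle and the paper roll where they are, and let go of everything at the end.

Things in the scene. Friction and masses are not known exactly. Their poses are not given: they have to be found in the camera images.
- shaker: Fixed white shaker, 236 (x) x 290 (y) x 45 mm high, grey platform on top at z = 45 mm. Origin on the table under it, z up, heading varies. All shaker axes and heights below: its own axes, z above the table. The bed runs along y at x = -50 mm between two aluminium guides 14 mm high, inner faces at x = -86 and -14 mm; pad and end stop at the +y end, yellow gate at the -y end.
- bed_seat (a point): Where the red rack's centre is when it stands in the bed just touching the free pad: shaker x = -50, y = +23, z = 94 mm. Axes as the shaker's. The rack may be set down up to 20 mm nearer the gate (-y): the gate then pushes it along to the pad.
- pad (a joint): Black sprung pad on the end stop, 60 mm wide in x, z 49 to 77 mm, face at shaker y = +85 mm when free. 0 = free; value = compression in m towards +y, at most 0.012; 800 N/m. About 0.005 when the rack is clamped.
- gate (a joint): Yellow gate, slides along shaker +y to close; friction 1.5 N, stays where left. Value in m: 0 = open, inner face at y = -95 mm + value. About 0.056 when it touches a rack that touches the free pad, 0.062 when locked by the cam, end of travel 0.068. Plate 66 mm wide, top at z = 85 mm. The hook catches its bolt only from 0.048 up.
- gate_post (a point): Grip centre of the gate's black upright post, z = 115 mm: post 16 x 16 mm (sides along shaker x and y), top at z = 130 mm, 35 mm behind (-y of) the gate's inner face. Moves with the gate.
- bolt_pin (a point): Pin, 10 mm diameter, hanging from the end of the steel bolt which a yellow arm of the gate carries beside the bed, at shaker x = +65 mm; 36 mm ahead (+y) of the gate's inner face, top of bolt z = 84 mm. The hook closes behind it and draws it towards the cam axis.
- cam (a joint): Steel cam disc, 116 mm diameter, upright axis, red spiral hook raised on it, red crank arm above. rad: 0 = open (arm points to shaker +y), grows clockwise seen from above (arm passes +x), pi = locked at its stop (arm to -y). Stays where left. Friction about 0.1 to 0.2 N m.
- cam_axis (a point): Point on the cam's upright axis at knob grip height (z = 126 mm): shaker x = +65, y = +35 mm.
- crank_knob (a point): Grip centre (z = 126 mm) of the red round knob at the end of the crank arm: 18 mm diameter, from z = 103 to 141 mm, 45 mm from the cam axis; arm top at z = 102 mm. The knob spins freely on its pin, so a gripper holding it need not turn as it goes round.
- red_rack_center (a point): Centre (half-way up) of the loose red-capped rack: white base 124 (x) x 64 (y) x 34 mm, ten tubes, cap tops 62 mm up; grey handle bar 70 (x) x 14 (y) mm, 78 to 98 mm up, on an 8 mm fin. Underside 49 mm below this point, handle bar centre 39 mm above. About 0.4 kg. In the bed its x axis lies along shaker y, either way round. Starts on the table to one side of the shaker.
- blue_rack_center (a point): Centre of the same kind of rack with blue caps, on the other side of the shaker; to be left alone
- spray_center (a point): Centre of a closed white bottle with a red cap, 60 mm diameter, 150 mm high, standing to the left of the shaker, farther from the robot; to be left alone
- roll_center (a point): Centre of a white paper label roll standing on end, 90 mm diameter, 50 mm high, to the right of the shaker, farther from the robot; to be left alone
Mind the look-alikes: they are no part of the job. Leave any orange or turquoise look-alike of the part that bears red_rack_center alone.

How it is judged:
On the way, in this order (a step that is already met when the one before it is completed fails the run):
1. the red rack sits flat in the bed between the guides (x of red_rack_center in the frame of shaker between -0.058 and -0.042 m and y of red_rack_center in the frame of shaker between -0.03 and 0.035 m and z of red_rack_center in the frame of shaker below 0.098 m and angle between red_rack_center's own z axis and vertical below 0.08 rad and angle between the x axis of red_rack_center and the y axis of shaker, either way round below 0.12 rad), for 0.2 s.
2. the gate is slid up to the rack, within the hook's catch (value of joint gate above 0.048 m), for 0.1 s.
3. the cam is turned to its locked stop and the rack is pressed on the pad (value of joint cam above 2.9 rad and value of joint pad above 0.0025 m), for 0.2 s.
At the end, for the whole second after the job is handed in: The red rack sits flat in the bed (within 8 mm of the bed's centre line, underside within 4 mm of the platform, tilt under 0.08 rad, square within 0.12 rad), the gate is at 0.057 or more, the cam at 2.9 rad or more and at rest, and the sprung pad is pressed in by at least 2.5 mm (all of step 3 and value of joint gate above 0.057 m and x of red_rack_center in the frame of shaker between -0.058 and -0.042 m and y of red_rack_center in the frame of shaker between 0.02 and 0.036 m and z of red_rack_center in the frame of shaker between 0.09 and 0.098 m and angle between red_rack_center's own z axis and vertical below 0.08 rad and angle between the x axis of red_rack_center and the y axis of shaker, either way round below 0.12 rad and velocity of joint cam between -0.05 and 0.05 rad/s); the robot touches nothing.
It fails at once if the red rack is tipped more than 0.5 rad (angle between red_rack_center's own z axis and vertical above 0.5 rad).
It fails at once if the red rack is dropped or slammed onto the shaker (over 60 N) (contact force between red_rack and shaker above 60 N).
It fails at once if the blue rack is moved more than 20 mm (distance of blue_rack_center from where it was at the start of the episode above 0.02 m).
It fails at once if the bottle is moved more than 20 mm (distance of spray_center from where it was at the start of the episode above 0.02 m).
It fails at once if the paper roll is moved more than 20 mm (distance of roll_center from where it was at the start of the episode above 0.02 m).
It also fails if it takes over 66 s, if anything falls off the work surface, if the arm or the gripper's body presses on something with over 40 N, if the wrist force passes 120 N, or if a joint passes its speed limit or range.

### The arm

A 6-joint arm with a two-finger parallel gripper is mounted at the origin on the work surface. World frame = base frame: x ahead of the robot, y to its left, z up, the work surface at z = 0. Lengths are in m, angles in rad, forces in N, time in s.
With the tool pointing down it reaches from about 0.35 to 0.775 m from the base axis. Payload 7.3 kg.
Tool frame: the origin (TCP) lies on the centre line of the jaws, within the pads' length; the fingertips stand 14 mm ahead of it and the grasp point (between the pads) lies 5 mm behind it; z points along the fingers, y is the direction in which the jaws open and shut (so a half turn about z gives the same grasp; the last joint's range is limited). The gripper opens to 92 mm and grips with 3 to 60 N. Pads are 19 mm wide; open, the fingers measure 130 mm over their backs; the gripper's body (75 mm by 190 mm) begins 47 mm behind the grasp point.
Start: joints at [1.068, 0.342, 1.524, -0, 1.275, -0.146], TCP at [0.183, 0.492, 0.241] pointing down, gripper open.
Joint ranges: [-2.53, 2.53], [-0.77, 2.02], [0.04, 2.7], [-1, 4.14], [0.28, 2.66], [-3.11, 3.11]. Speed limits (rad/s): [2.57, 2.57, 3.14, 3.14, 3.14, 3.14].

### API

Orientations are given as [roll, pitch, yaw] about the fixed x, y, z axes, in that order (R = Rz(yaw) Ry(pitch) Rx(roll)).
In Python, from cell import telemetry, cams, robot gives the robot as it stands.
- The arm moves only by the tool servo_tool, never from a script. Its argument "targets" is text: rows parted by semicolons, each of 4 numbers parted by spaces: the shift along the tool's x, y, z in mm, then the turn about the tool's z in rad. In form: x y z yaw; .... A call has 1 to 20 rows; each row shifts and turns the pose as measured when the row begins, along the tool's axes as they then stand; what a row does not reach is not made up. A row lasts 1/8 s, in which the tool goes at most 62.5 mm and 10.7 degrees, less where a joint would pass 70% of its speed; a pose out of reach is approached as far as the arm can. A call with a gripper value outside its range is refused whole. "hand" is the opening, from 0 (shut) to 1 (fully open), set as the call begins (left out, the last holds). The fingers move at their own pace and stop on an object; "squeeze" is the grip in N (left out, the last holds). Time passes only in rows, so rows that do not move let the fingers close. It gives the time, the measured TCP pose, the force and the opening at its end, in the units of the state.
- telemetry.observe(): the state, without advancing time (a new reading comes with each control period).
- cams.read_camera(name): name is "scene" or "top" or "wrist"; returns a dict with "color" (420x560x3 uint8, red, green, blue), "K" (3x3 intrinsics, pixels), "R" (3x3) and "t" (3): a world point X has camera coordinates R X + t. Camera axes: x right, y down, z forward; pixel columns grow to the right and rows downward; lengths in m; the calibration is good to about 2 mm. A picture is of the moment at which its call begins. There is no depth.
- robot.hand_in(): hands the job in, once; it reports no verdict.
Trained networks look in a picture, given as the dict that the camera call returned (one of the last four; its "shot" number tells which), for a name from the list of things; names that differ only in an ending like _2 or _b are one class to them, and where a whole thing is asked for, a point or a joint stands for the part that bears it (a point fixed in the world has none). Each returns a list of dicts, best first, with "score" (0 to 1); they miss things now and then, are a little off and sometimes report something else, mostly with a low value. They report only what shows in the picture. A call takes as long as a camera call. They do not tell look-alikes from the thing itself.
- cams.cut_out(picture, query): "region" (420x560 bool, what is visible of it) and "extent" ([centre column, centre row, width, height] in pixels, round what is visible of it).
The state is a dict: "time": time; "qpos": joint angles; "qvel": joint speeds; "joint_efforts": joint torques, N m; "tool_pos": TCP position; "tool_rot": TCP orientation; "contact_force": force on the tool from outside, world axes, zero at the start; "torque": the same for the moment, N m; "opening": finger opening in m.
Only numpy, scipy, OpenCV 4.12 (cv2) and the standard library are available. Lean on these libraries where they do the work, as an engineer would, in place of code of your own. Each camera call takes 0.05 s, during which the arm holds its last target.

## Working session

There is one attempt and no reset: what is moved stays moved. The work goes in short steps, Python scripts to look and compute and a tool call to move; the robot and the scene stay as the last step left them, time stands still between calls to the robot, and variables do not carry over. Pictures are saved under pics/ and viewed, and the job is handed in when it is done.

Besides the shell and the picture viewer there is one more tool, called after "Emit:" as a command line: name --argument value ..., lists and objects as JSON in quotes. servo_tool: Moves the arm, as the interface text tells. Its arguments: {"type":"object","properties":{"targets":{"type":"string"},"hand":{"type":"number"},"squeeze":{"type":"number"}},"required":["targets"]}

```bash
ls; mkdir -p pics
python3 - <<'E'
from cell import telemetry, cams, robot
import cv2,pickle
print(telemetry.observe())
for n in ("scene","top","wrist"):
    p=cams.read_camera(n)
    cv2.imwrite(f"pics/{n}0.png",p["color"][:,:,::-1])
    pickle.dump(p,open(f"pics/{n}0.pkl","wb"))
    print(n,p["K"].tolist(),p["R"].tolist(),p["t"].tolist(),p.keys())
E
```

```text
pics
{'time': 0.0, 'qpos': array([ 1.06797826e+00,  3.42715754e-01,  1.52502172e+00,  3.95497419e-07,
        1.27537667e+00, -1.45968057e-01]), 'qvel': array([ 1.33169577e-03,  1.08310156e-03,  1.31226669e-04, -1.26545045e-04,
       -1.60663135e-05,  4.71270728e-04]), 'joint_efforts': array([ 8.20058231e-04, -4.31232941e+01, -2.44225770e+01,  7.20080500e-02,
        5.57054719e-02, -9.75251965e-05]), 'tool_pos': array([0.18317268, 0.49160151, 0.24004692]), 'tool_rot': array([-3.14008740e+00, -2.21674592e-04,  2.78474237e+00]), 'contact_force': array([-0.40611397,  0.35935701, -0.31444904]), 'torque': array([ 0.00588203, -0.00368169,  0.00282015]), 'opening': 0.09200857267696354}
scene [[477.7380184110092, 0.0, 270.9601008296242], [0.0, 477.7380184110092, 208.58132420783235], [0.0, 0.0, 1.0]] [[0.8813632538161366, 0.47239848055320194, 0.006204062673662875], [0.283104966184774, -0.5175904351879482, -0.8074352726525317], [-0.37822003244692187, 0.7134001801043903, -0.5899235459641131]] [-0.44205264815674516, -0.11013953149306183, 1.8043115724822056] dict_keys(['color', 'K', 'R', 't', 'shot'])
top [[488.7939837815875, 0.0, 279.0483184599814], [0.0, 488.7939837815875, 211.21993941745137], [0.0, 0.0, 1.0]] [[0.02657385754562952, -0.999634988774038, -0.004870247824717359], [-0.9888296042458843, -0.025571201272999743, -0.14684048294794025], [0.1466623464358633, 0.008717963304884618, -0.98914819579967]] [-0.06934662547071758, 0.5629742453451546, 1.5576268156668562] dict_keys(['color', 'K', 'R', 't', 'shot'])
wrist [[377.525069292957, 0.0, 272.6720568085838], [0.0, 377.525069292957, 203.33720336420868], [0.0, 0.0, 1.0]] [[0.34905485045511325, 0.9371000071499445, -0.0020707422179633674], [0.9040627873651125, -0.33616577948568777, 0.2639375782347114], [0.24663979377907147, -0.09400077288168857, -0.9645375403903483]] [-0.5235725597595469, -0.033861370687926134, 0.389379287148418] dict_keys(['color', 'K', 'R', 't', 'shot'])
```

View pics/scene0.png

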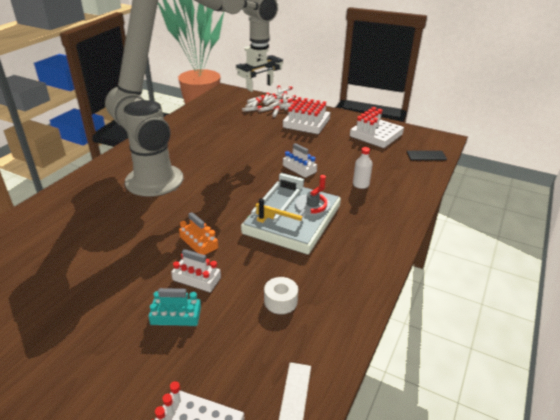

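View pics/top0.png

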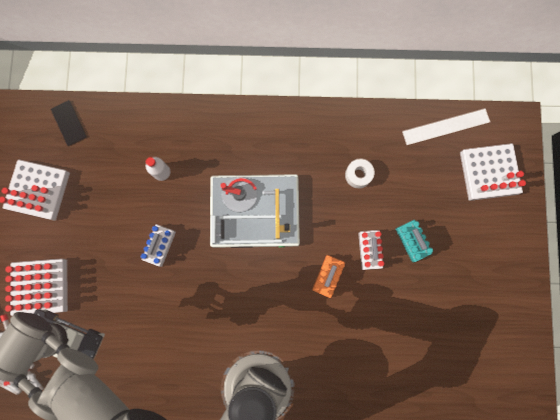

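View pics/wrist0.png

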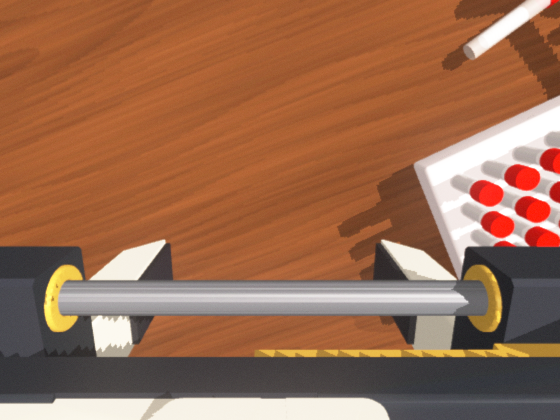

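```bash
cat > h.py <<'E'
import numpy as np,cv2
from scipy.optimize import minimize
def proj(p,X):
    c=np.asarray(X)@np.array(p["R"]).T+np.array(p["t"]); K=np.array(p["K"])
    return np.c_[K[0,0]*c[:,0]/c[:,2]+K[0,2],K[1,1]*c[:,1]/c[:,2]+K[1,2]]
def onplane(p,uv,z):
    K=np.array(p["K"]);R=np.array(p["R"]);t=np.array(p["t"])
    d=R.T@np.linalg.solve(K,[uv[0],uv[1],1]);o=-R.T@t
    return o+d*(z-o[2])/d[2]
def box(sx,sy,z0,z1,cx=0,cy=0):
    return np.array([[cx+a*sx/2,cy+b*sy/2,z] for a in(-1,1) for b in(-1,1) for z in(z0,z1)])
RACK=[box(.124,.064,0,.034),box(.07,.014,.078,.098),box(.11,.05,.034,.062)]
SHAK=[box(.236,.290,0,.045)]
def world(P,q):
    c,s=np.cos(q[2]),np.sin(q[2])
    return np.c_[P[:,0]*c-P[:,1]*s+q[0],P[:,0]*s+P[:,1]*c+q[1],P[:,2]]
def render(p,parts,q,S=8):
    m=np.zeros((420,560),np.uint8)
    for P in parts:
        h=cv2.convexHull(proj(p,world(P,q)).astype(np.float32))
        cv2.fillConvexPoly(m,np.round((h-0)*16).astype(np.int32),1,shift=4)
    return m>0
def show(p,parts,q,fn,crop,s=4,extra=[]):
    im=cv2.cvtColor(p["color"],cv2.COLOR_RGB2BGR);x0,y0,x1,y1=crop
    im=cv2.resize(im[y0:y1,x0:x1],None,fx=s,fy=s,interpolation=cv2.INTER_CUBIC)
    for P in parts:
        W=(proj(p,world(P,q))-[x0-.5,y0-.5])*s
        for i in range(8):
            for j in range(i):
                if bin(i^j).count("1")==1: cv2.line(im,tuple(int(v) for v in W[i]),tuple(int(v) for v in W[j]),(255,0,255),1)
    for X in extra:
        u=(proj(p,np.array([X]))[0]-[x0-.5,y0-.5])*s; cv2.circle(im,(int(u[0]),int(u[1])),4,(0,255,0),1)
    cv2.imwrite(fn,im)
E
python3 - <<'E'
from h import *
from cell import cams
import pickle
for n in("top","scene"):
    p=cams.read_camera(n); pickle.dump(p,open(f"pics/{n}1.pkl","wb"))
    for q in("shaker","red_rack_center","gate","cam","pad","crank_knob","gate_post"):
        for d in cams.cut_out(p,q):
            e=d["extent"];print(n,q,round(d["score"],2),np.round(e,1), d["region"].sum(), p["color"][d["region"]].mean(0).round())
            np.save(f"pics/{n}_{q}_{int(e[0])}.npy",d["region"])
E
```

```text
top shaker 0.67 [253.9 210.6  89.9  73. ] 6380 [170. 165. 162.]
top red_rack_center 0.82 [414.4 241.8  33.5  45.1] 903 [ 84. 153. 149.]
top red_rack_center 0.81 [372.7 252.4  27.4  33.9] 813 [199. 150. 147.]
top red_rack_center 0.74 [330.5 276.8  30.2  47.7] 774 [195. 118.  75.]
top gate 0.88 [276.7 217.8  27.   45.3] 320 [188. 161. 108.]
top cam 0.92 [237.7 193.2  38.   36.6] 983 [167. 138. 138.]
top pad 0.66 [219.9 231.1   9.7  11.6] 104 [89. 86. 87.]
top crank_knob 0.93 [238.9 194.2  38.1  33.5] 1029 [167. 138. 139.]
top gate_post 0.73 [278.6 213.9  27.1  50.9] 325 [186. 161. 110.]
top gate_post 0.2 [239.2 195.9  37.1  35.4] 1008 [167. 138. 138.]
scene shaker 0.73 [293.2 212.4 103.2  78.5] 4833 [161. 155. 142.]
scene red_rack_center 0.65 [195.2 267.4  45.2  44.1] 1365 [166. 136. 130.]
scene red_rack_center 0.65 [197.2 233.9  36.7  45.4] 1019 [171. 102.  55.]
scene red_rack_center 0.56 [174.  306.9  53.4  38. ] 1714 [ 62. 132. 125.]
scene gate 0.91 [280.4 211.   46.9  24.2] 450 [150. 123.  59.]
scene cam 0.87 [313.9 193.9  38.1  41.8] 741 [153. 111. 107.]
scene cam 0.35 [299.8 159.4  30.6  34.9] 716 [138. 139. 145.]
scene pad 0.53 [285.9 184.8  18.6  13.8] 138 [54. 55. 53.]
scene crank_knob 0.61 [312.2 195.2  35.2  44.5] 775 [153. 109. 105.]
scene gate_post 0.61 [279.5 211.6  52.2  25.6] 460 [153. 126.  63.]
```

Run:
```python
from h import *
import pickle
P={n:pickle.load(open(f"pics/{n}1.pkl","rb")) for n in("top","scene")}
def sdf(m):
    m=m.astype(np.uint8)
    return cv2.distanceTransform(m,2,5)-cv2.distanceTransform(1-m,2,5)
def cost(q,parts,M):
    c=0
    for n,m in M.items():
        r=render(P[n],parts,q); c+=1-(r&m).sum()/(r|m).sum()
    return c
for name,parts,M0,z,yaws in (("shaker",SHAK,{"top":"shaker_253","scene":"shaker_293"},.02,[0]),("red",RACK,{"top":"red_rack_center_372","scene":"red_rack_center_195"},.03,[0,1.57,.8,-.8])):
    for sub in (["top","scene"],["top"],["scene"]):
        M={n:np.load(f"pics/{n}_{M0[n]}.npy") for n in sub}
        best=None
        m=M[sub[0]]; v,u=np.nonzero(m); x0=onplane(P[sub[0]],(u.mean(),v.mean()),z)
        for y in yaws:
            s=np.array([x0[0],x0[1],y])
            r=minimize(cost,s,(parts,M),method="Nelder-Mead",options=dict(initial_simplex=[s,s+[.02,0,0],s+[0,.02,0],s+[0,0,.2]],xatol=1e-4,fatol=1e-4))
            if best is None or r.fun<best.fun: best=r
        print(name,sub,best.x.round(4),round(best.fun,3))
        if len(sub)==2:
            C={"top":(200,160,400,290),"scene":(150,150,350,310)}
            for n in P: show(P[n],parts,best.x,f"pics/fit_{name}_{n}.png",C[n])
```

```text
shaker ['top', 'scene'] [0.5655 0.0273 0.0333] 0.136
shaker ['top'] [0.5659 0.024  0.0215] 0.025
shaker ['scene'] [0.5617 0.0336 0.0431] 0.086
red ['top', 'scene'] [ 0.4488 -0.3594  0.0823] 0.169
red ['top'] [ 0.4487 -0.3597  0.0791] 0.075
red ['scene'] [ 0.4474 -0.358   0.081 ] 0.088
```

View pics/fit_shaker_top.png

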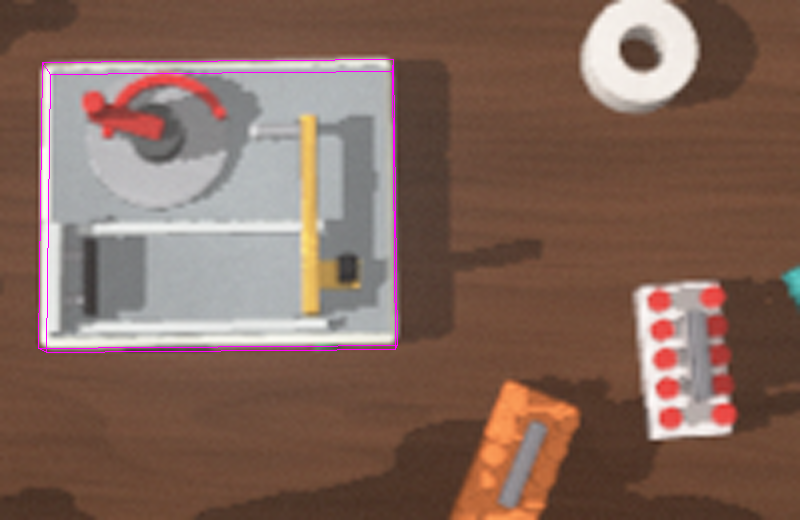

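View pics/fit_red_top.png

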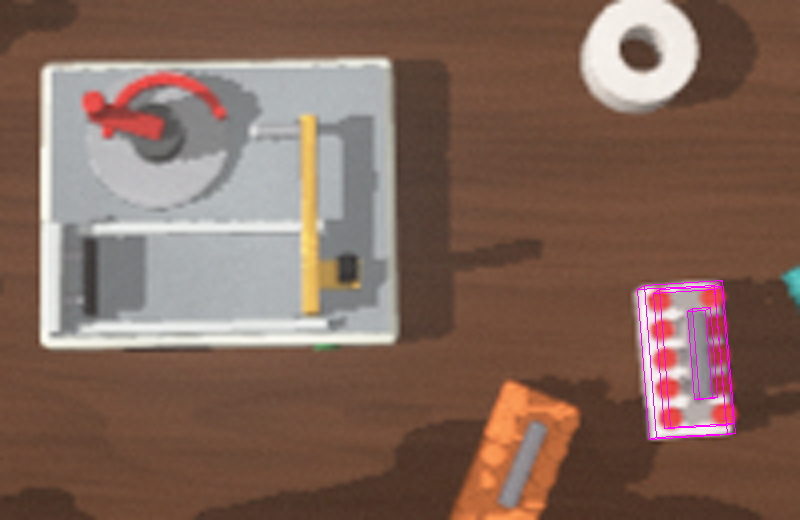

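View pics/fit_shaker_scene.png

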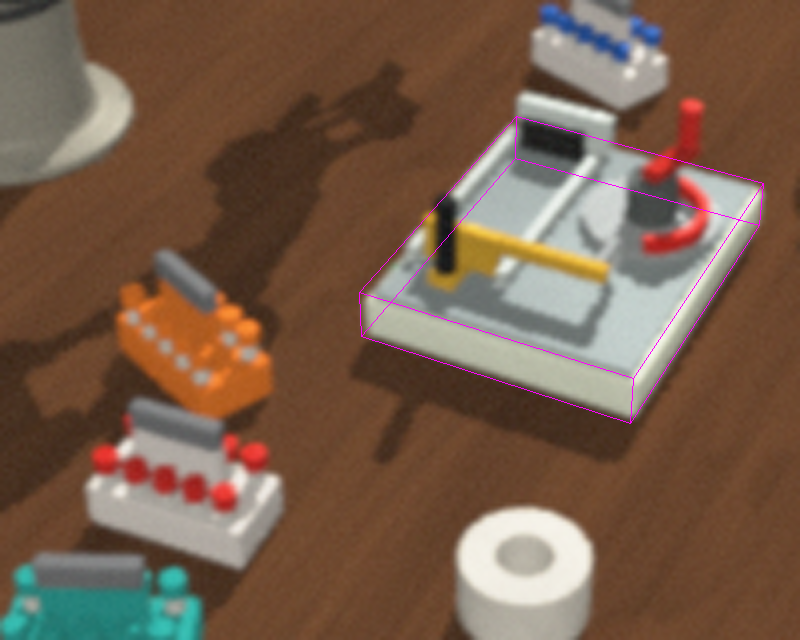

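```bash
cat > plan.py <<'E'
import numpy as np,sys
from cell import telemetry
def wrap(a): return (a+np.pi)%(2*np.pi)-np.pi
def plan(wps,step=60,dyaw=.18,start=None):
    s=telemetry.observe(); p=np.array(s["tool_pos"])*1000; y=s["tool_rot"][2]
    print("now",s["time"],p.round(1),s["tool_rot"].round(4),s["contact_force"].round(1),round(s["opening"],4))
    rows=[]
    for w in wps:
        t=np.array(w[:3])*1000; ty=w[3]; st=w[4] if len(w)>4 else step
        dy=ty-y
        n=max(int(np.ceil(np.linalg.norm(t-p)/st)),int(np.ceil(abs(dy)/dyaw)),1)
        p0=p.copy();y0=y
        for i in range(1,n+1):
            tp=p0+(t-p0)*i/n; tyw=y0+dy*i/n
            d=tp-p; c,sn=np.cos(y),np.sin(y)
            r=[d[0]*c+d[1]*sn, d[0]*sn-d[1]*c, -d[2], -(tyw-y)]
            r=[round(r[0],1),round(r[1],1),round(r[2],1),round(r[3],3)]
            rows.append(r); p=tp;y=tyw
    for i in range(0,len(rows),20): print("; ".join("%g %g %g %g"%tuple(r) for r in rows[i:i+20]))
E
python3 - <<'E'
from plan import plan
import pickle,numpy as np
p=pickle.load(open("pics/wrist0.pkl","rb")); C=-np.array(p["R"]).T@np.array(p["t"]); y=2.7847
d=C-[.1832,.4916,.24]; print("cam in tool",d[0]*np.cos(y)+d[1]*np.sin(y),d[0]*np.sin(y)-d[1]*np.cos(y),-d[2])
plan([(.42,.22,.25,1.9),(.44,-.1,.25,.8),(.40,-.36,.26,.08)])
E
```

```text
cam in tool 0.07019268113212145 -0.000281811055327201 -0.14342404427650013
now 0.95 [183.3 492.  240.7] [3.1415 0.     2.7849] [ 0.  -0.  -0.6] 0.0916
-45.2 -24.6 -1.3 0.126; -48 -18.7 -1.3 0.126; -50 -12.5 -1.3 0.126; -51.1 -6.1 -1.3 0.126; -51.5 0.4 -1.3 0.126; -51 6.9 -1.3 0.126; -49.8 13.3 -1.3 0.126; -44.2 -12.1 -0 0.157; -45.5 -5 -0 0.157; -45.8 2.2 -0 0.157; -44.8 9.3 -0 0.157; -42.8 16.2 -0 0.157; -39.8 22.7 -0 0.157; -35.7 28.7 -0 0.157; -42.9 30.5 -2 0.144; -38.1 36.3 -2 0.144; -32.5 41.4 -2 0.144; -26.2 45.6 -2 0.144; -19.4 48.9 -2 0.144
```

Emit:
servo_tool --targets "-45.2 -24.6 -1.3 0.126; -48 -18.7 -1.3 0.126; -50 -12.5 -1.3 0.126; -51.1 -6.1 -1.3 0.126; -51.5 0.4 -1.3 0.126; -51 6.9 -1.3 0.126; -49.8 13.3 -1.3 0.126; -44.2 -12.1 0 0.157; -45.5 -5 0 0.157; -45.8 2.2 0 0.157; -44.8 9.3 0 0.157; -42.8 16.2 0 0.157; -39.8 22.7 0 0.157; -35.7 28.7 0 0.157; -42.9 30.5 -2 0.144; -38.1 36.3 -2 0.144; -32.5 41.4 -2 0.144; -26.2 45.6 -2 0.144; -19.4 48.9 -2 0.144" --hand 0.5

```text
time: 3.32
tool_pos: [0.3748, -0.3838, 0.2604]
tool_rot: [-3.141, -0.009, 0.001]
contact_force: [0.5, -0.8, -0.1]
opening: 0.046
```

Run:
```python
from plan import plan
plan([(.43,-.36,.26,.08)])
```

```text
now 3.325 [ 374.8 -383.8  260.4] [-3.1405e+00 -9.2000e-03  5.0000e-04] [ 0.5 -0.8 -0.1] 0.046
27.6 -11.9 0.2 -0.04; 28 -10.8 0.2 -0.04
```

Emit:
servo_tool --targets "28 -12 0 -0.04; 28 -11 0 -0.04; 0 0 0 0"

```text
time: 3.7
tool_pos: [0.429, -0.3652, 0.2601]
tool_rot: [3.141, -0.009, 0.071]
contact_force: [0.2, -0.2, -0.4]
opening: 0.046
```

Run:
```python
from h import *
from cell import telemetry,cams
import pickle
s=telemetry.observe();print(s["tool_pos"],s["tool_rot"])
p=cams.read_camera("wrist");pickle.dump(p,open("pics/w2.pkl","wb"))
for d in cams.cut_out(p,"red_rack_center"):
    print(d["score"],d["extent"],p["color"][d["region"]].mean(0)); np.save(f"pics/w2_{int(d['extent'][0])}.npy",d["region"])
show(p,RACK,(.4488,-.3595,.08),"pics/w2.png",(0,0,560,420),1.4)
```

```text
[ 0.42901895 -0.36523096  0.26009167] [ 3.14135486 -0.00856486  0.07132616]
0.79 [263.4, 154.5, 76.0, 128.6] [248.6654519  174.55077745 169.43306608]
0.76 [135.2, 203.7, 100.7, 87.2] [241.15614441 157.7319936   30.49919972]
0.73 [19.6, 65.8, 39.3, 131.7] [226.65361019 223.4089193  210.05285512]
0.62 [411.0, 128.2, 114.0, 142.1] [ 59.49786946 233.09781135 230.4959326 ]
```

View pics/w2.png

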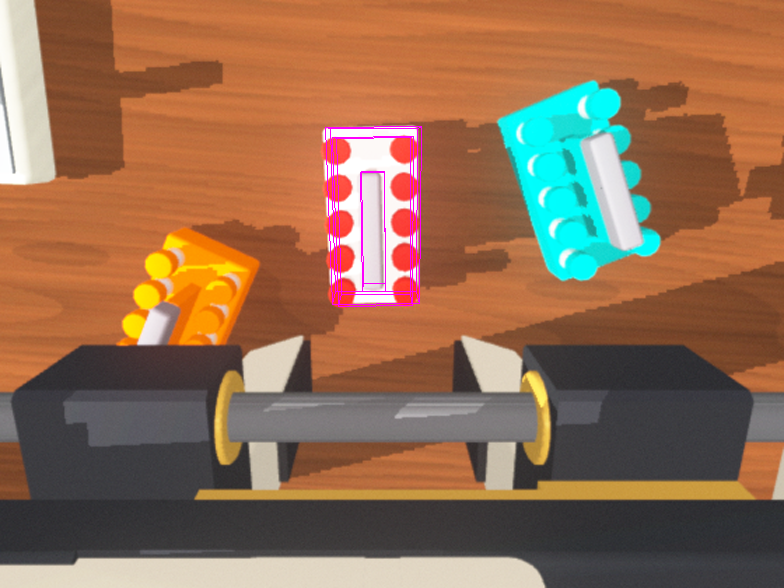

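Run:
```python
from h import *
import pickle
p=pickle.load(open("pics/w2.pkl","rb"));m=np.load("pics/w2_263.npy")
def c(q): r=render(p,RACK,q); return 1-(r&m).sum()/(r|m).sum()
s=np.array([.4488,-.3595,.08])
r=minimize(c,s,method="Nelder-Mead",options=dict(initial_simplex=[s,s+[.01,0,0],s+[0,.01,0],s+[0,0,.1]],xatol=1e-4,fatol=1e-4))
print(r.x,r.fun); q=r.x
# bar by colour: white/grey bar in handle, refine visually
show(p,RACK,r.x,"pics/w2b.png",(200,70,320,230),4)
from plan import plan
plan([(q[0],q[1],.15,q[2]),(q[0],q[1],.083,q[2],20)])
```

```text
[ 0.44803101 -0.35734681  0.1033068 ] 0.036346582248798165
now 3.8 [ 427.7 -365.6  260.2] [ 3.1412 -0.0078  0.0699] [-0.1 -0.2 -0.2] 0.0461
10.4 -3.4 55.1 -0.017; 10.5 -3.2 55.1 -0.017; 0 0 16.8 -0; 0 0 16.8 -0; 0 0 16.8 -0; 0 0 16.8 -0
```

View pics/w2b.png

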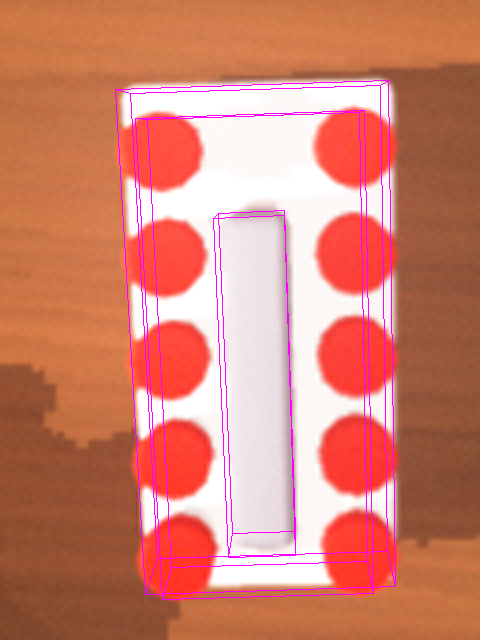

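Emit:
servo_tool --targets "11 -4 55 -0.015; 11 -4 55 -0.015; 0 0 15 0; 0 0 0 0"

```text
time: 4.3
tool_pos: [0.4484, -0.3576, 0.1339]
tool_rot: [3.137, -0.009, 0.097]
contact_force: [-0.7, 0.3, 0.1]
opening: 0.0457
```

Run:
```python
from plan import plan
plan([(.449,-.358,.083,.097,16)])
```

```text
now 4.3 [ 448.4 -357.6  133.9] [ 3.1373 -0.0089  0.0974] [-0.7  0.3  0.1] 0.0457
0.1 0.1 12.7 0; 0.1 0.1 12.7 0; 0.1 0.1 12.7 0; 0.1 0.1 12.7 0
```

Emit:
servo_tool --targets "0 0 13 0; 0 0 13 0; 0 0 13 0; 0 0 12 0; 0 0 0 0"

```text
time: 4.92
tool_pos: [0.4488, -0.3593, 0.0819]
tool_rot: [3.134, -0.011, 0.096]
contact_force: [-0.0, -0.9, -0.4]
opening: 0.046
```

Run:
```python
from h import *
from cell import cams
from plan import plan
plan([(.449,-.358,.083,.097,16)])
p=cams.read_camera("wrist");cv2.imwrite("pics/w3.png",p["color"][:,:,::-1])
```

```text
now 4.925 [ 448.8 -359.3   81.9] [ 3.1341 -0.0111  0.096 ] [-0.  -0.9 -0.4] 0.046
0.3 -1.3 -1.1 -0.001
```

View pics/w3.png

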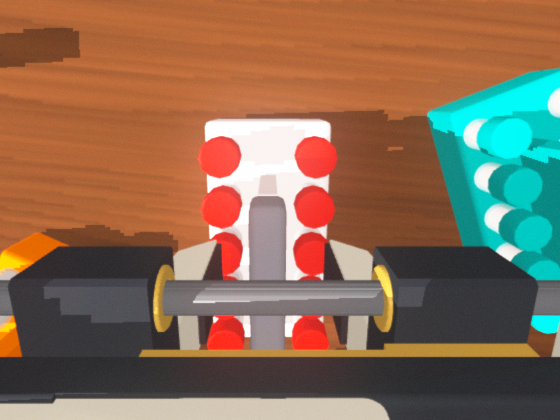

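Emit:
servo_tool --targets "0 0 0 0; 0 0 0 0; 0 0 0 0; 0 0 0 0; 0 0 0 0" --hand 0 --squeeze 30

```text
time: 5.6
tool_pos: [0.4495, -0.3597, 0.0832]
tool_rot: [3.132, -0.013, 0.096]
contact_force: [0.1, -0.4, -2.3]
opening: 0.0139
```

Emit:
servo_tool --targets "0 0 -10 0; 0 0 -20 0; 0 0 -40 0"

```text
time: 5.98
tool_pos: [0.4465, -0.3573, 0.1515]
tool_rot: [3.14, -0.006, 0.096]
contact_force: [0.7, 0.8, -5.4]
opening: 0.0137
```

Run:
```python
from plan import plan
from cell import telemetry
print(telemetry.observe()["qpos"])
plan([(.45,-.34,.20,.1),(.48,-.2,.26,.6),(.516,.02,.27,1.57)])
```

```text
[-0.81095344  0.50624243  1.52414741  0.00433259  1.10635087  0.66176899]
now 5.975 [ 446.5 -357.3  151.5] [ 3.1402 -0.006   0.0961] [ 0.7  0.8 -5.4] 0.0137
5.2 -16.8 -48.5 -0.004; 14.6 -45.4 -20 -0.167; 21.9 -42.4 -20 -0.167; 28.7 -38.2 -20 -0.167; 25.7 -26.9 -1.7 -0.162; 29.6 -22.4 -1.7 -0.162; 32.9 -17.3 -1.7 -0.162; 35.2 -11.8 -1.7 -0.162; 36.7 -6 -1.7 -0.162; 37.2 -0 -1.7 -0.162
```

Emit:
servo_tool --targets "5 -17 -48 0; 15 -45 -20 -0.167; 22 -42 -20 -0.167; 29 -38 -20 -0.167; 26 -27 -2 -0.162; 30 -22 -2 -0.162; 33 -17 -2 -0.162; 35 -12 -2 -0.162; 37 -6 -2 -0.162; 37 0 -2 -0.162; 0 0 0 0; 0 0 0 0"

```text
time: 7.48
tool_pos: [0.5111, 0.0317, 0.2824]
tool_rot: [3.128, 0.006, 1.615]
contact_force: [-0.6, -0.5, -4.3]
opening: 0.0139
```

Run:
```python
from h import *
from cell import cams
from plan import plan
import pickle
plan([(.516,.02,.27,1.57)])
for n in("wrist","top","scene"):
    p=cams.read_camera(n);cv2.imwrite(f"pics/{n}4.png",p["color"][:,:,::-1]);pickle.dump(p,open(f"pics/{n}4.pkl","wb"))
```

```text
now 7.475 [511.1  31.7 282.4] [3.1285 0.0059 1.6153] [-0.6 -0.5 -4.3] 0.0139
-11.9 4.4 12.4 0.045
```

View pics/wrist4.png

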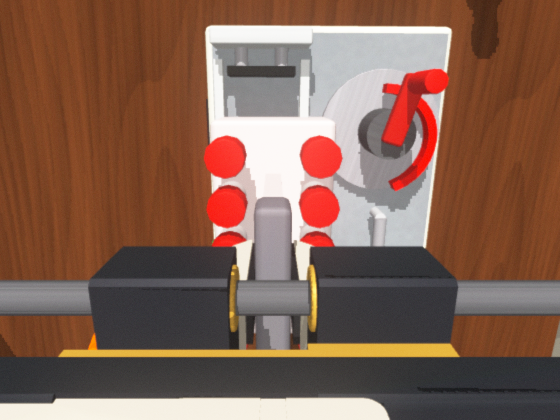

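View pics/scene4.png

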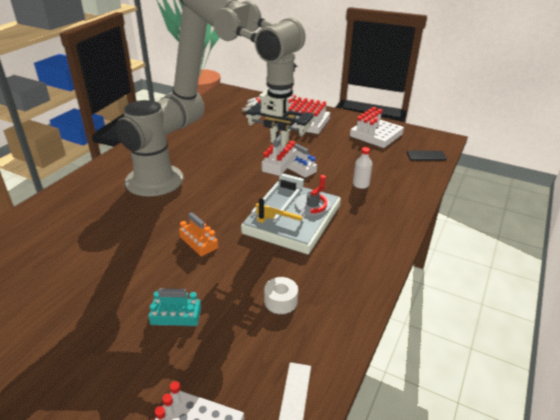

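```bash
cat >> h.py <<'E'
def lines(p,segs,q,fn,crop,s):
    im=cv2.cvtColor(p["color"],cv2.COLOR_RGB2BGR);x0,y0,x1,y1=crop
    im=cv2.resize(im[y0:y1,x0:x1],None,fx=s,fy=s,interpolation=cv2.INTER_CUBIC)
    for a,b in segs:
        W=(proj(p,world(np.array([a,b]),q))-[x0-.5,y0-.5])*s
        cv2.line(im,tuple(int(v) for v in W[0]),tuple(int(v) for v in W[1]),(255,0,255),1)
    cv2.imwrite(fn,im)
x1,x2,y1,y2=-.118,.118,-.145,.145
SEG=[((x1,y1,.045),(x1,y2,.045)),((x2,y1,.045),(x2,y2,.045)),((x1,y2,.045),(x2,y2,.045)),((x1,y1,.045),(x2,y1,.045)),
((-.086,-.1,.059),(-.086,.085,.059)),((-.014,-.1,.059),(-.014,.085,.059)),((-.08,.085,.077),(-.02,.085,.077)),((.065,.08,.141),(.065,.08,.103)),((.065,.07,.102),(.065,.035,.102))]
E
python3 - <<'E'
from h import *
import pickle
from cell import telemetry
p=pickle.load(open("pics/wrist4.pkl","rb"))
lines(p,SEG,(.566,.0255,.022),"pics/ov4.png",(190,10,470,260),2.8)
E
```

```text
(no output)
```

View pics/ov4.png

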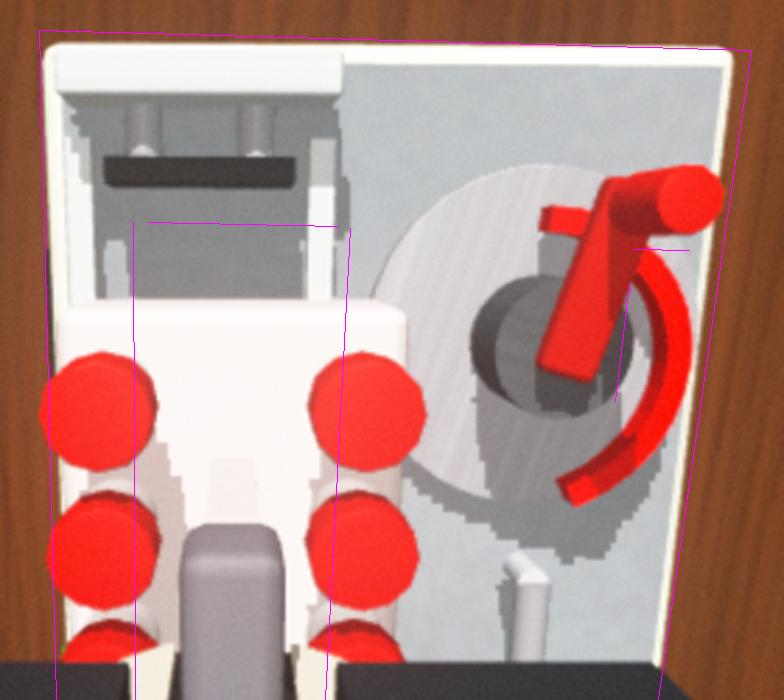

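Run:
```python
from h import *
import pickle
p=pickle.load(open("pics/wrist4.pkl","rb"))
im=p["color"][20:140,200:330,::-1]
cv2.imwrite("pics/z4.png",cv2.resize(im,None,fx=6,fy=5,interpolation=cv2.INTER_CUBIC))
p=pickle.load(open("pics/top1.pkl","rb"))
cv2.imwrite("pics/zt.png",cv2.resize(p["color"][170:255,205:305,::-1],None,fx=7,fy=7,interpolation=cv2.INTER_CUBIC))
p=pickle.load(open("pics/scene1.pkl","rb"))
cv2.imwrite("pics/zs.png",cv2.resize(p["color"][165:255,235:345,::-1],None,fx=6,fy=6,interpolation=cv2.INTER_CUBIC))
```

```text
(no output)
```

View pics/z4.png

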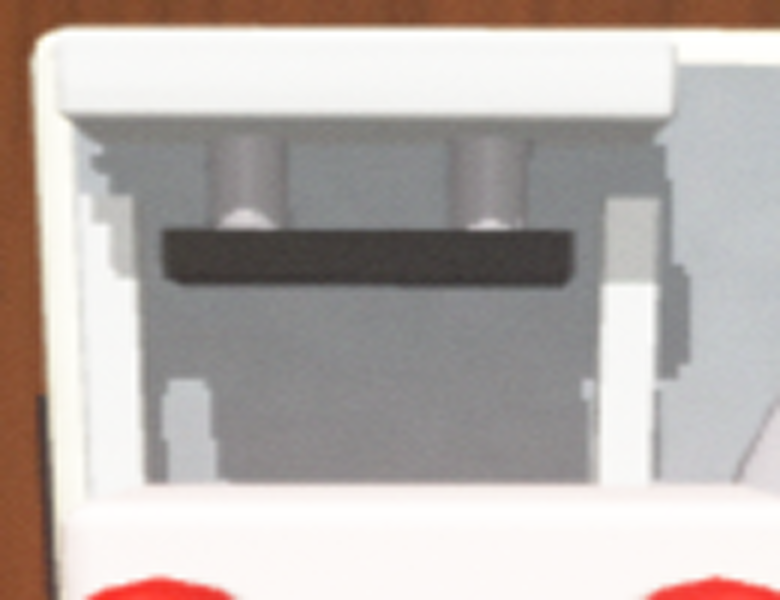

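View pics/zt.png

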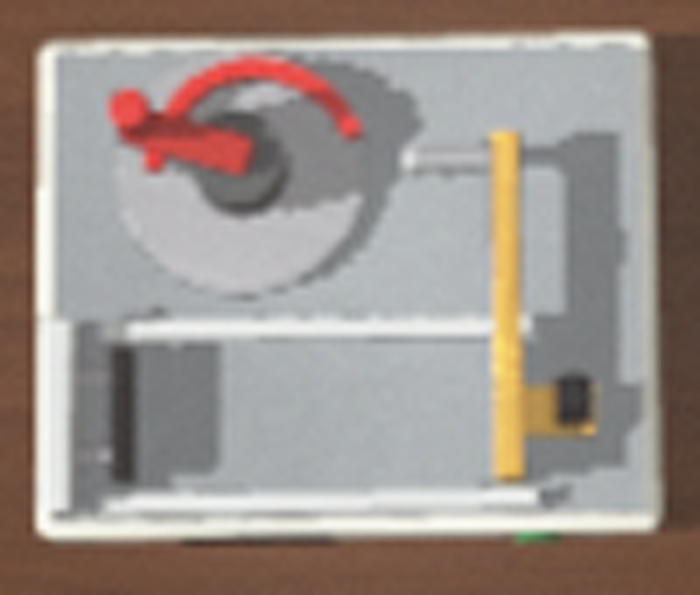

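View pics/zs.png

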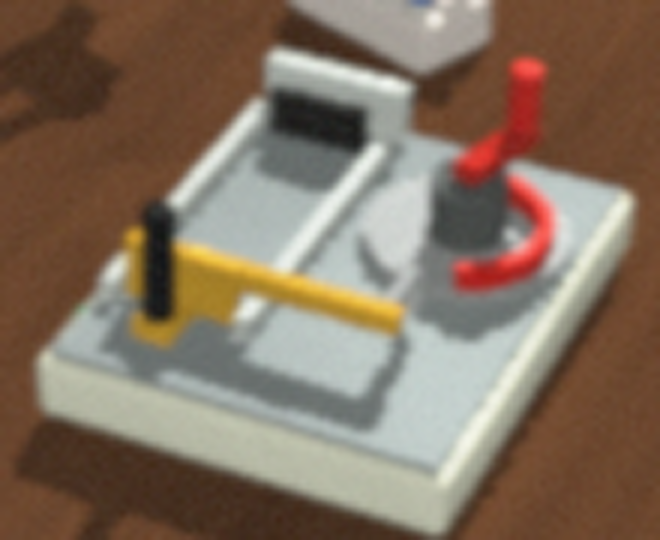

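Run:
```python
from h import *
import pickle
w=pickle.load(open("pics/wrist4.pkl","rb"));t=pickle.load(open("pics/top1.pkl","rb"));s=pickle.load(open("pics/scene1.pkl","rb"))
for n,p in(("w",w),("t",t),("s",s)): print(n,"cam",(-np.array(p["R"]).T@np.array(p["t"])).round(3))
def W(u,v,z): return onplane(w,(190+u/2.8,10+v/2.8),z)[:2].round(4)
print("right edge",W(733,60,.045),W(655,660,.045),"left",W(45,60,.045),W(62,640,.045),"top",W(70,45,.045),W(710,46,.045))
def Z(u,v,z): return onplane(w,(200+u/6,20+v/5),z)[:2].round(4)
print("R guide",Z(600,480,.059),Z(605,200,.059)," L guide",Z(145,480,.059),Z(133,200,.059))
print("pad bottom z77/z49",Z(370,285,.077),Z(370,285,.049),"back",Z(370,232,.077), "ends",Z(163,260,.077),Z(573,260,.077))
print("knob top",W(692,200,.141))
print("arm axis end",W(570,370,.102))
def T(u,v,z): return onplane(t,(205+u/7,170+v/7),z)[:2].round(4)
print("T post",T(573,385,.130),"knob",T(128,108,.141),"guides R",T(150,335,.059),T(490,330,.059),"L",T(150,490,.059),T(500,490,.059))
print("T pad front",T(134,410,.077),"gate face top",T(492,300,.085),T(496,460,.085),"pad ends",T(120,345,.077),T(120,480,.077))
print("T plate edges L",T(38,60,.045),T(38,525,.045)," R",T(655,60,.045),T(662,525,.045),"top",T(60,42,.045),T(640,35,.045),"bot",T(60,535,.045),T(640,530,.045))
def S(u,v,z): return onplane(s,(235+u/6,165+v/6),z)[:2].round(4)
print("S post",S(158,208,.130),"knob",S(528,67,.141))
```

```text
w cam [0.507 0.103 0.425]
t cam [ 0.33  -0.069  1.623]
s cam [ 1.103 -1.135  0.978]
right edge [0.6757 0.1694] [ 0.6825 -0.0449] left [0.4472 0.1587] [ 0.4531 -0.0458] top [0.4554 0.1636] [0.6673 0.1732]
R guide [0.5379 0.0869] [0.5354 0.1366]  L guide [0.4662 0.0837] [0.4639 0.1333]
pad bottom z77/z49 [0.5006 0.1194] [0.5002 0.1208] back [0.5003 0.1282] ends [0.4705 0.1222] [0.53   0.1249]
knob top [0.6282 0.1191]
arm axis end [0.6155 0.0705]
T post [ 0.5093 -0.0805] knob [0.6259 0.119 ] guides R [0.5359 0.1146] [ 0.5423 -0.0422] L [0.4643 0.1116] [ 0.4685 -0.0488]
T pad front [0.499  0.1183] gate face top [ 0.5526 -0.0431] [ 0.4797 -0.047 ] pad ends [0.5286 0.126 ] [0.4669 0.1233]
T plate edges L [0.6671 0.1746] [0.448  0.1642]  R [ 0.6745 -0.116 ] [ 0.4555 -0.1238] top [0.676  0.1646] [ 0.6863 -0.1087] bot [0.4436 0.1539] [ 0.4529 -0.1137]
S post [ 0.5113 -0.0828] knob [0.631  0.1178]
```

Run:
```python
from h import *
import pickle
w=pickle.load(open("pics/wrist4.pkl","rb"))
from scipy.spatial.transform import Rotation as Ro
from cell import telemetry
s=telemetry.observe();print(s["tool_pos"],s["tool_rot"],s["time"])
# recompute at photo pose
tp=np.array([.5111,.0317,.2824]);R=Ro.from_euler("xyz",[3.1285,.0059,1.6153]).as_matrix()
im=cv2.cvtColor(w["color"],cv2.COLOR_RGB2BGR)[90:330,180:380];im=cv2.resize(im,None,fx=4,fy=2.5)
for P in RACK:
    Q=P.copy(); Q[:,2]=-(P[:,2]-.083); Q[:,1]*=-1
    W=(proj(w,Q@R.T+tp)-[180,90])*[4,2.5]
    for i in range(8):
        for j in range(i):
            if bin(i^j).count("1")==1: cv2.line(im,tuple(int(v) for v in W[i]),tuple(int(v) for v in W[j]),(255,0,255),1)
cv2.imwrite("pics/ov4r.png",im)
lines(w,SEG,(.5532,.036,.037),"pics/ov4.png",(190,10,470,260),2.8)
from plan import plan
plan([(.5027,.0482,.24,1.608),(.5027,.0482,.16,1.608)])
```

```text
[0.51125728 0.03105975 0.28229666] [3.12833476 0.00565143 1.61413432] 7.625
now 7.625 [511.3  31.1 282.3] [3.1283 0.0057 1.6141] [ 0.8 -0.5 -4.1] 0.0137
17.5 -7.8 42.3 0.006; 0 0 40 -0; 0 0 40 -0
```

View pics/ov4r.png

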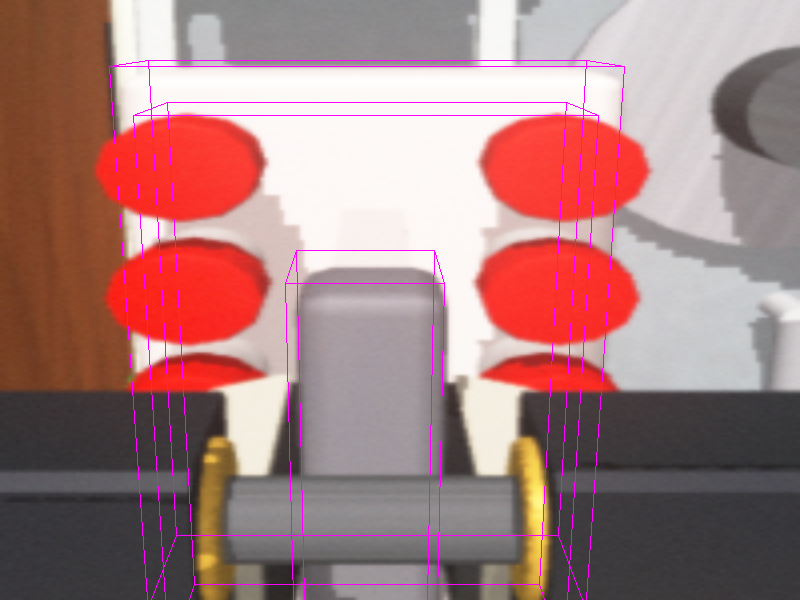

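View pics/ov4.png

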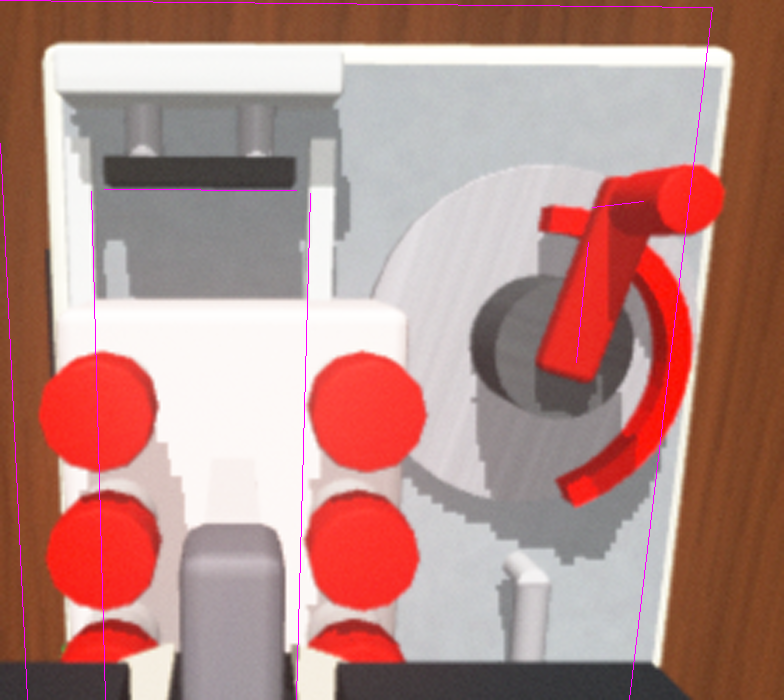

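Emit:
servo_tool --targets "9 -4 21 0.006; 9 -4 21 0; 0 0 35 0; 0 0 35 0; 0 0 8 0; 0 0 0 0; 0 0 0 0"

```text
time: 8.5
tool_pos: [0.5063, 0.0431, 0.1621]
tool_rot: [3.122, 0.007, 1.596]
contact_force: [-0.6, -0.3, -4.8]
opening: 0.014
```

Run:
```python
from h import *
from plan import plan
from cell import cams
plan([(.5027,.0482,.16,1.608)])
w=cams.read_camera("wrist");lines(w,SEG,(.5532,.036,.037),"pics/ov5.png",(160,10,440,260),2.8)
s=cams.read_camera("scene");cv2.imwrite("pics/s5.png",cv2.resize(s["color"][120:260,220:360,::-1],None,fx=4,fy=4,interpolation=cv2.INTER_CUBIC))
```

```text
now 8.5 [506.3  43.1 162.1] [3.1224 0.0069 1.5964] [-0.6 -0.3 -4.8] 0.014
5.2 -3.5 2.1 -0.012
```

View pics/ov5.png

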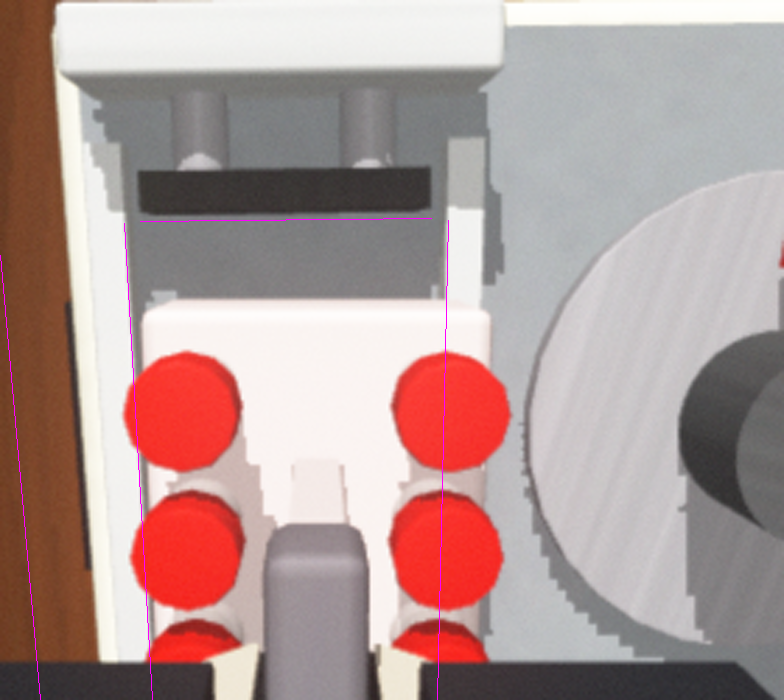

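View pics/s5.png

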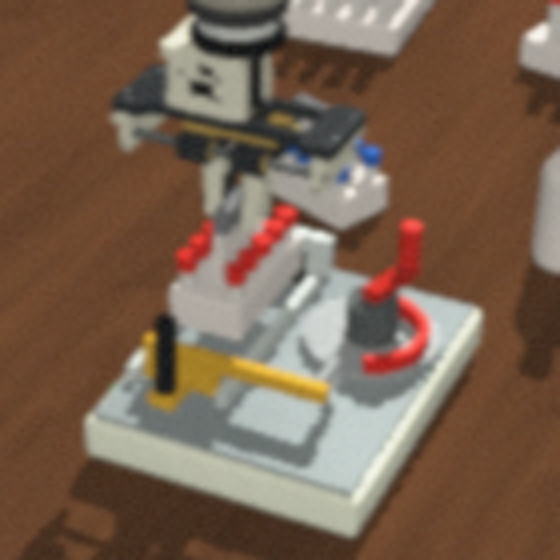

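Emit:
servo_tool --targets "6 -4 0 -0.014; 0 0 0 0; 0 0 0 0"

```text
time: 8.98
tool_pos: [0.5024, 0.0498, 0.1635]
tool_rot: [3.119, 0.007, 1.612]
contact_force: [0.4, 0.4, -4.1]
opening: 0.0141
```

Run:
```python
from plan import plan
plan([(.5027,.0482,.16,1.608)])
```

```text
now 8.975 [502.4  49.8 163.5] [3.1194 0.0074 1.6121] [ 0.4  0.4 -4.1] 0.0141
-1.6 0.2 3.5 0.004
```

Emit:
servo_tool --targets "-1 0 10 0; 0 0 8 0; 0 0 5 0; 0 0 3 0"

```text
time: 9.48
tool_pos: [0.503, 0.0485, 0.1353]
tool_rot: [3.12, 0.007, 1.612]
contact_force: [-0.8, -0.5, -4.3]
opening: 0.0142
```

Run:
```python
from h import *
from plan import plan
from cell import cams
plan([(.5027,.0482,.13,1.608)])
w=cams.read_camera("wrist");lines(w,SEG,(.5532,.036,.037),"pics/ov6.png",(160,10,440,260),2.8)
```

```text
now 9.475 [503.   48.5 135.3] [3.1202 0.0074 1.612 ] [-0.8 -0.5 -4.3] 0.0142
-0.3 -0.3 5.3 0.004
```

View pics/ov6.png

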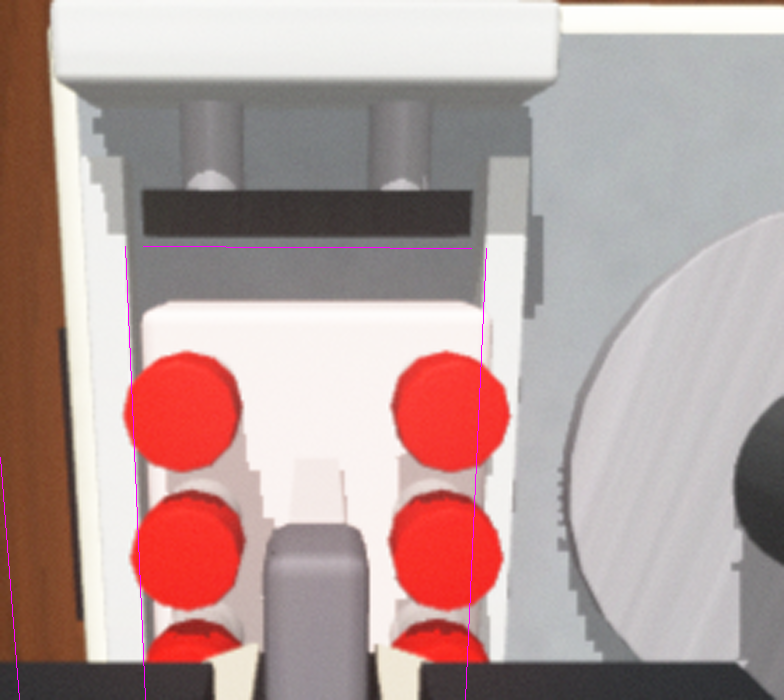

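Emit:
servo_tool --targets "0 -2 2 0; 0 0 2 0; 0 0 2 0"

```text
time: 9.9
tool_pos: [0.5011, 0.0483, 0.1289]
tool_rot: [3.12, 0.007, 1.612]
contact_force: [0.1, 0.9, -2.9]
opening: 0.0139
```

Emit:
servo_tool --targets "0 0 2 0; 0 0 0 0"

```text
time: 10.15
tool_pos: [0.502, 0.0486, 0.1288]
tool_rot: [3.117, 0.007, 1.612]
contact_force: [0.2, 0.2, -4.0]
opening: 0.0138
```

Emit:
servo_tool --targets "0 0 3 0; 0 0 1 0"

```text
time: 10.4
tool_pos: [0.5041, 0.0486, 0.128]
tool_rot: [3.111, 0.008, 1.612]
contact_force: [-4.7, -0.1, 5.3]
opening: 0.0137
```

Emit:
servo_tool --targets "0 0 2 0; 0 0 1 0"

```text
time: 10.65
tool_pos: [0.504, 0.0486, 0.128]
tool_rot: [3.109, 0.008, 1.613]
contact_force: [-2.8, -0.2, 3.7]
opening: 0.0137
```

Run:
```python
from h import *
from cell import cams
w=cams.read_camera("wrist");lines(w,[],(.5532,.036,.037),"pics/ov7.png",(160,10,440,260),2.8)
s=cams.read_camera("scene");cv2.imwrite("pics/s7.png",cv2.resize(s["color"][140:240,230:340,::-1],None,fx=6,fy=6,interpolation=cv2.INTER_CUBIC))
```

```text
(no output)
```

View pics/ov7.png

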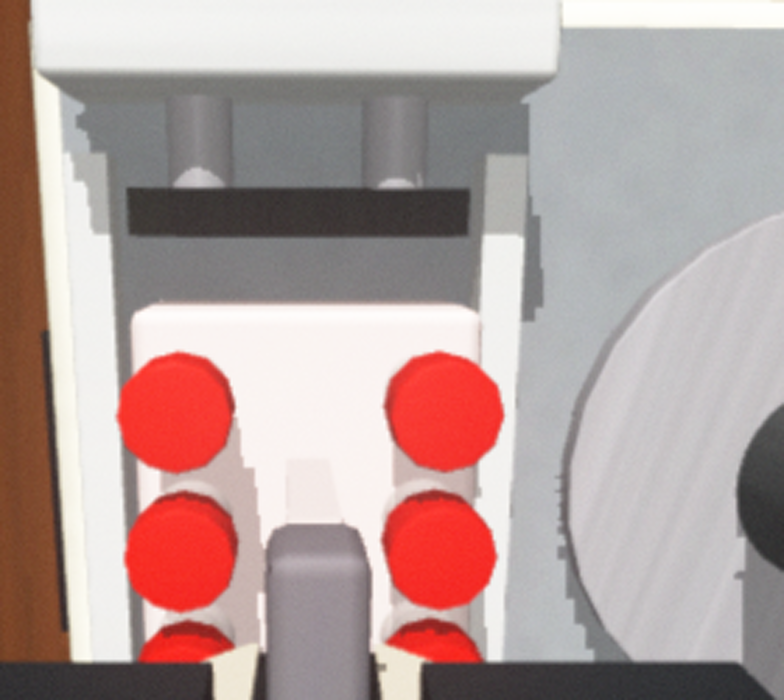

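View pics/s7.png

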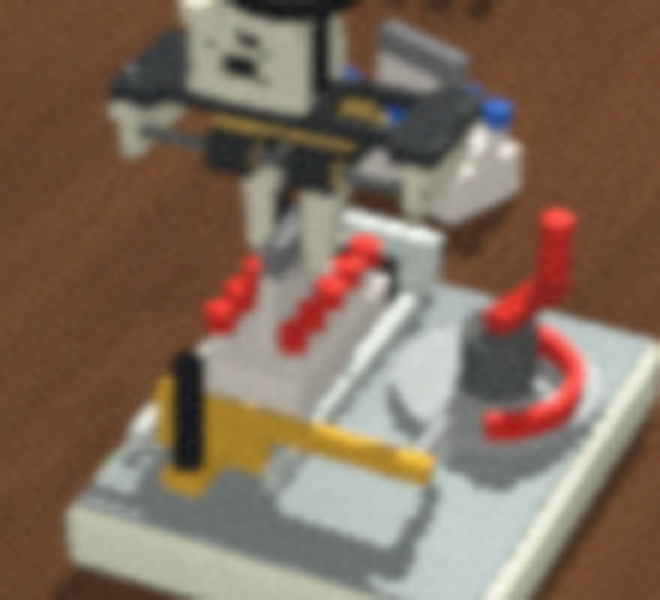

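Emit:
servo_tool --targets "0 0 0 0; 0 0 0 0; 0 0 0 0" --hand 0.4

```text
time: 11.12
tool_pos: [0.5054, 0.0485, 0.1288]
tool_rot: [3.105, 0.009, 1.613]
contact_force: [-0.6, -0.1, -0.1]
opening: 0.0358
```

Emit:
servo_tool --targets "0 0 -15 0; 0 0 -40 0; 0 0 -50 0; 0 0 0 0"

```text
time: 11.62
tool_pos: [0.502, 0.0492, 0.2394]
tool_rot: [3.104, 0.009, 1.612]
contact_force: [0.2, -0.6, -0.1]
opening: 0.0367
```

Run:
```python
from h import *
import pickle
from plan import plan
from cell import cams
plan([(.509,-.081,.22,1.608),(.509,-.081,.15,1.608)])
w=cams.read_camera("wrist");pickle.dump(w,open("pics/w8.pkl","wb"));lines(w,SEG[4:7],(.5532,.036,.037),"pics/ov8.png",(100,0,500,300),2)
s=cams.read_camera("scene");cv2.imwrite("pics/s8.png",cv2.resize(s["color"][140:250,220:340,::-1],None,fx=6,fy=5.4,interpolation=cv2.INTER_CUBIC))
```

```text
now 11.625 [502.   49.2 239.4] [3.1037 0.0088 1.6124] [ 0.2 -0.6 -0.1] 0.0367
-43.5 0.5 6.5 0.001; -43.5 0.6 6.5 0.001; -43.5 0.7 6.5 0.001; 0 0 35 -0; 0 0 35 -0
```

View pics/ov8.png

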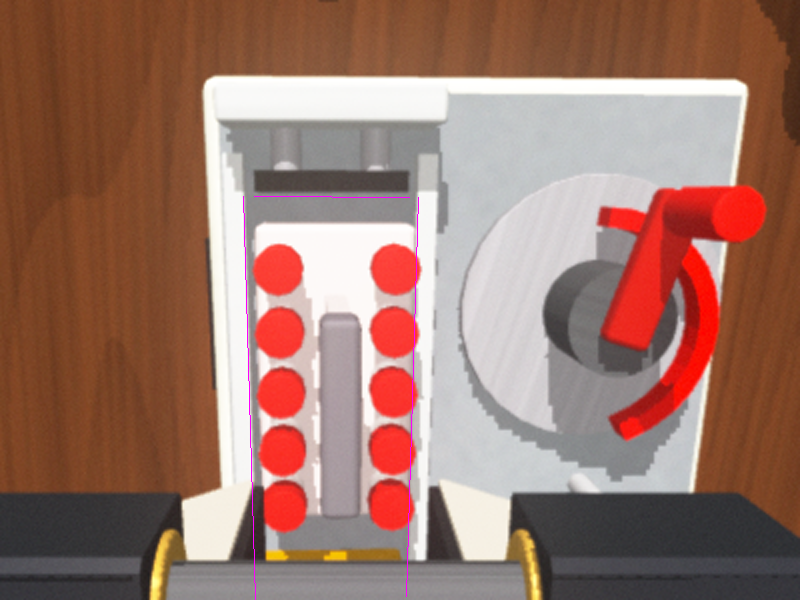

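View pics/s8.png

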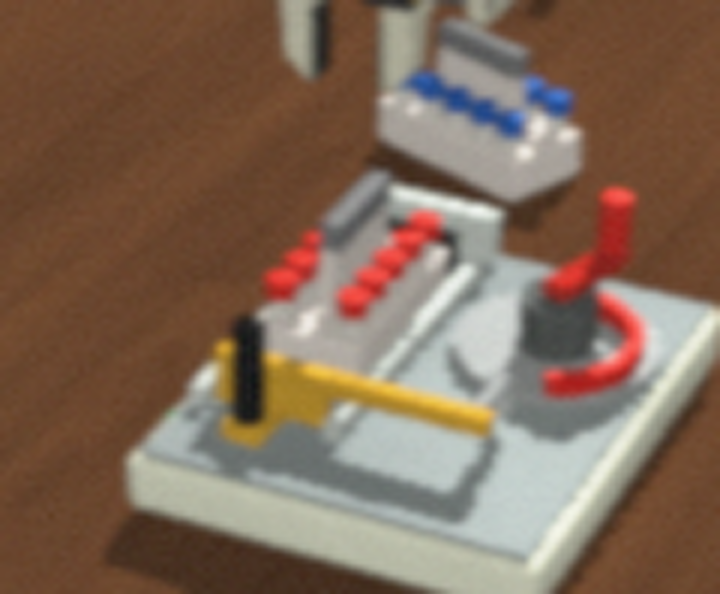

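Emit:
servo_tool --targets "-43 1 6 0; -43 1 6 0; -44 1 6 0; 0 0 15 0; 0 0 0 0"

```text
time: 12.35
tool_pos: [0.5063, -0.0835, 0.1966]
tool_rot: [3.123, 0.004, 1.614]
contact_force: [0.1, 0.0, 0.0]
opening: 0.0367
```

Run:
```python
from h import *
import pickle
from plan import plan
from cell import cams
plan([(.510,-.0815,.19,1.608)])
w=cams.read_camera("wrist");pickle.dump(w,open("pics/w9.pkl","wb"));lines(w,SEG[4:7],(.5532,.036,.037),"pics/ov9.png",(100,0,500,300),2)
print(onplane(w,(272,203),.13))
```

```text
now 12.35 [506.3 -83.5 196.6] [3.1228 0.0041 1.6139] [0.1 0.  0. ] 0.0367
1.8 3.8 6.6 0.006
[ 0.50708353 -0.07087072  0.13      ]
```

View pics/ov9.png

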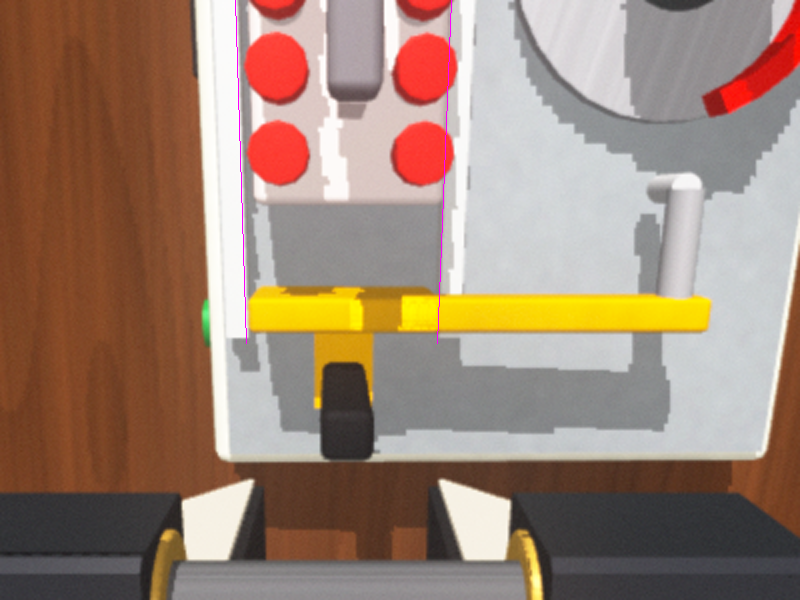

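Run:
```python
from h import *
import pickle
from plan import plan
w=pickle.load(open("pics/w9.pkl","rb"))
for u,v in((320,402),(373,402),(372,458),(323,458),(347,430)): print(onplane(w,(100+u/2,v/2),.13)[:2].round(4))
g=lambda u,v,z:onplane(w,(100+u/2,v/2),z)[:2].round(4)
print("gate top front edge",g(260,297,.085),g(700,297,.085),"guides",g(247,335,.059),g(243,150,.059),g(449,285,.059),"rack end",g(350,204,.079),"bolt end",g(685,180,.084),"arm y edges",g(700,331,.085))
```

```text
[ 0.5001 -0.0699]
[ 0.5154 -0.0694]
[ 0.516  -0.0864]
[ 0.5016 -0.0869]
[ 0.5083 -0.0781]
gate top front edge [ 0.4785 -0.0465] [ 0.6275 -0.0404] guides [ 0.4716 -0.0643] [0.4696 0.0014] [ 0.546  -0.0426] rack end [ 0.5075 -0.0151] bolt end [ 0.6165 -0.0027] arm y edges [ 0.6295 -0.0519]
```

Emit:
servo_tool --targets "3 0.5 25 0; 3 0.5 30 0; 0 0 25 0; 0 0 5 0; 0 0 0 0"

```text
time: 13.02
tool_pos: [0.5109, -0.0755, 0.1126]
tool_rot: [3.118, 0.006, 1.619]
contact_force: [-0.2, -0.4, 0.9]
opening: 0.037
```

Run:
```python
from h import *
from plan import plan
from cell import cams
plan([(.508,-.078,.11,1.608)])
w=cams.read_camera("wrist");lines(w,[],(.5532,.036,.037),"pics/ov10.png",(100,0,500,300),2)
```

```text
now 13.025 [510.9 -75.5 112.6] [3.1181 0.006  1.6187] [-0.2 -0.4  0.9] 0.037
-2.4 -3 2.6 0.011
```

View pics/ov10.png

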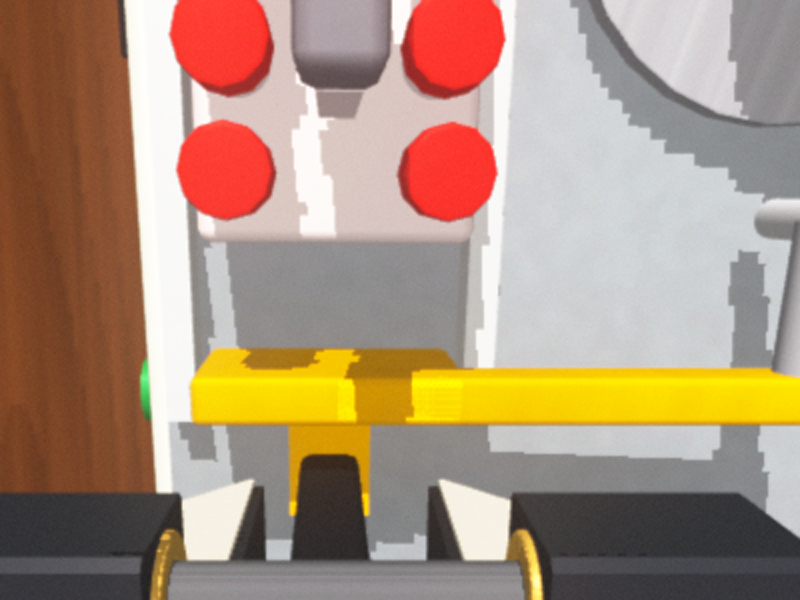

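Emit:
servo_tool --targets "-1 -3 2 0.01; 0 0 0 0"

```text
time: 13.32
tool_pos: [0.5088, -0.0769, 0.1123]
tool_rot: [3.115, 0.007, 1.608]
contact_force: [0.5, 0.1, 0.4]
opening: 0.0365
```

Emit:
servo_tool --targets "0 0 0 0; 0 0 0 0; 0 0 0 0; 0 0 0 0" --hand 0 --squeeze 15

```text
time: 13.82
tool_pos: [0.5076, -0.0771, 0.113]
tool_rot: [3.117, 0.007, 1.608]
contact_force: [2.0, 0.4, 0.7]
opening: 0.0161
```

Emit:
servo_tool --targets "6 0 0 0; 6 0 0 0; 6 0 0 0; 6 0 0 0; 0 0 0 0"

```text
time: 14.45
tool_pos: [0.5066, -0.0514, 0.1129]
tool_rot: [3.117, 0.007, 1.609]
contact_force: [-0.9, 0.3, 2.0]
opening: 0.0166
```

Run:
```python
from h import *
from plan import plan
from cell import cams
plan([(.508,-.078,.11,1.608)])
w=cams.read_camera("wrist");lines(w,[],(.5532,.036,.037),"pics/ov11.png",(100,0,500,300),2)
```

```text
now 14.45 [506.6 -51.4 112.9] [3.1172 0.0074 1.6087] [-0.9  0.3  2. ] 0.0166
-26.7 0.4 2.9 0.001
```

View pics/ov11.png

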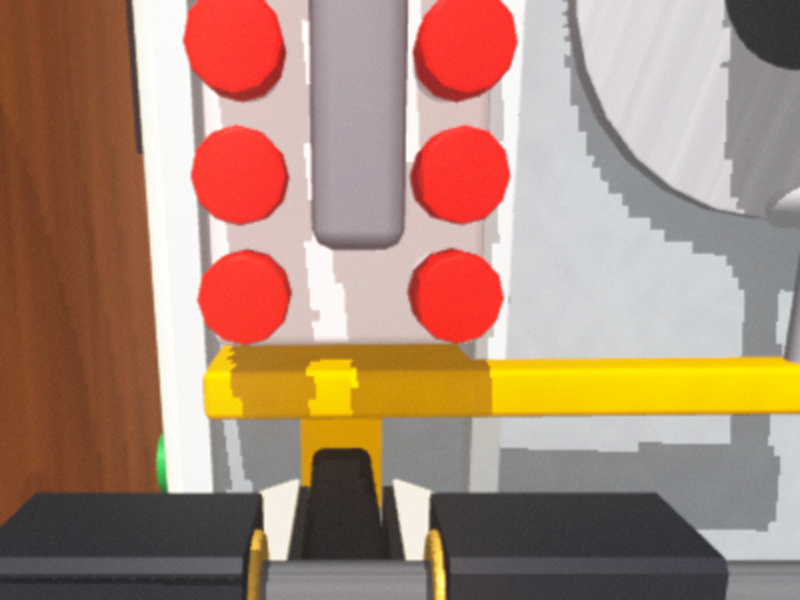

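Emit:
servo_tool --targets "4 0 0 0; 3 0 0 0; 0 0 0 0"

```text
time: 14.88
tool_pos: [0.5063, -0.0446, 0.113]
tool_rot: [3.117, 0.008, 1.608]
contact_force: [-1.3, -0.2, 2.7]
opening: 0.0166
```

Emit:
servo_tool --targets "3 0 0 0; 2 0 0 0; 0 0 0 0"

```text
time: 15.25
tool_pos: [0.5062, -0.0401, 0.113]
tool_rot: [3.117, 0.009, 1.608]
contact_force: [-2.7, -1.2, 2.3]
opening: 0.0166
```

Run:
```python
from h import *
from cell import cams
w=cams.read_camera("wrist");lines(w,[],(.5532,.036,.037),"pics/ov12.png",(100,0,500,300),2)
s=cams.read_camera("scene");cv2.imwrite("pics/s12.png",cv2.resize(s["color"][160:230,240:340,::-1],None,fx=8,fy=8,interpolation=cv2.INTER_CUBIC))
```

```text
(no output)
```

View pics/ov12.png

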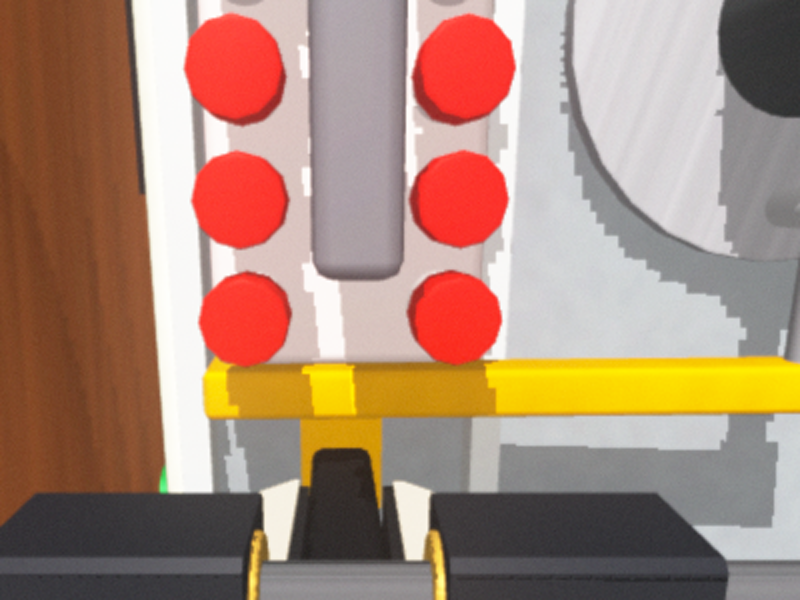

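View pics/s12.png

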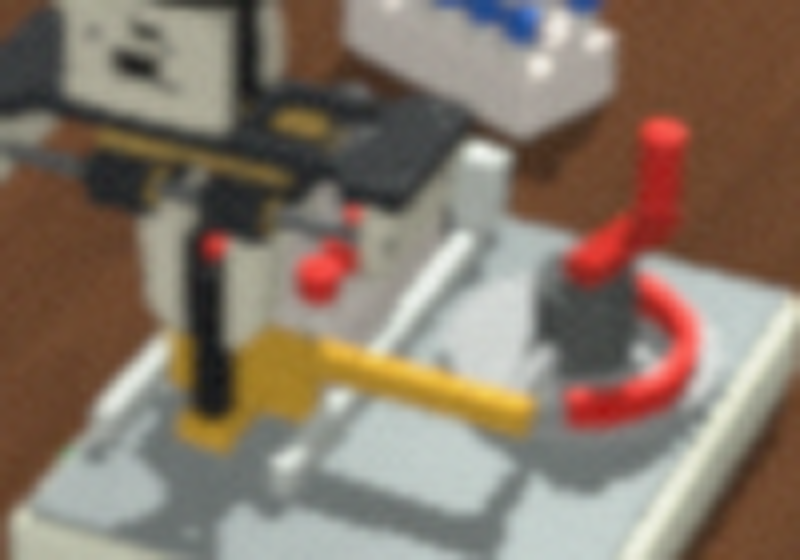

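Emit:
servo_tool --targets "2 0 0 0; 2 0 0 0; 0 0 0 0"

```text
time: 15.72
tool_pos: [0.506, -0.0363, 0.113]
tool_rot: [3.117, 0.009, 1.608]
contact_force: [-2.5, -3.0, 2.9]
opening: 0.0162
```

Emit:
servo_tool --targets "2 0 0 0; 0 0 0 0"

```text
time: 15.98
tool_pos: [0.5059, -0.0342, 0.1129]
tool_rot: [3.117, 0.009, 1.608]
contact_force: [-2.2, -1.8, 3.2]
opening: 0.0166
```

Emit:
servo_tool --targets "2 0 0 0; 0 0 0 0"

```text
time: 16.23
tool_pos: [0.5058, -0.0323, 0.1129]
tool_rot: [3.117, 0.01, 1.608]
contact_force: [-1.4, -2.3, 3.0]
opening: 0.0168
```

Emit:
servo_tool --targets "2 0 0 0; 0 0 0 0; 0 0 0 0"

```text
time: 16.6
tool_pos: [0.5058, -0.0307, 0.113]
tool_rot: [3.117, 0.01, 1.608]
contact_force: [-2.1, -4.1, 3.2]
opening: 0.0164
```

Run:
```python
from h import *
from cell import cams,telemetry
import pickle
F=[]
for n in("wrist","top","scene"):
    w=cams.read_camera(n);pickle.dump(w,open(f"pics/{n}13.pkl","wb"));F.append(telemetry.observe()["contact_force"])
print(np.round(F,2))
w=pickle.load(open("pics/top13.pkl","rb"))
cv2.imwrite("pics/t13.png",cv2.resize(w["color"][170:255,205:305,::-1],None,fx=7,fy=7,interpolation=cv2.INTER_CUBIC))
w=pickle.load(open("pics/wrist13.pkl","rb"));lines(w,[],(.5532,.036,.037),"pics/ov13.png",(0,0,560,420),1.4)
```

```text
[[-1.62 -3.52  2.88]
 [-1.88 -2.75  2.77]
 [-1.75 -4.36  1.99]]
```

View pics/t13.png

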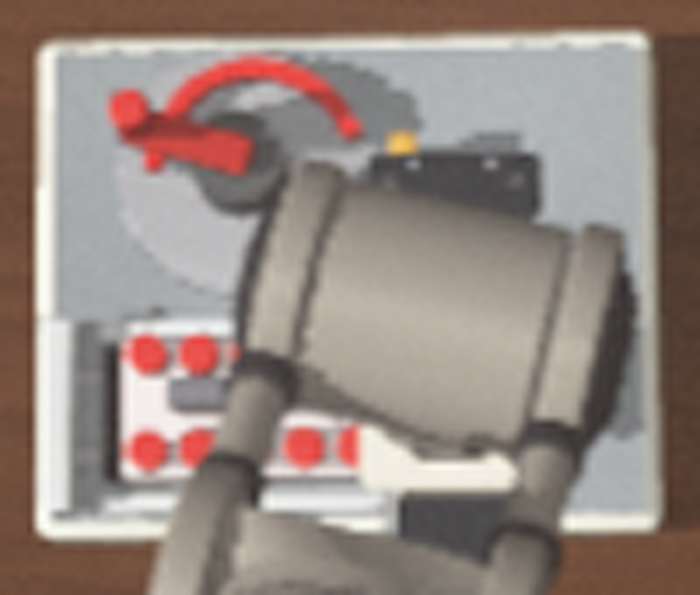

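View pics/ov13.png

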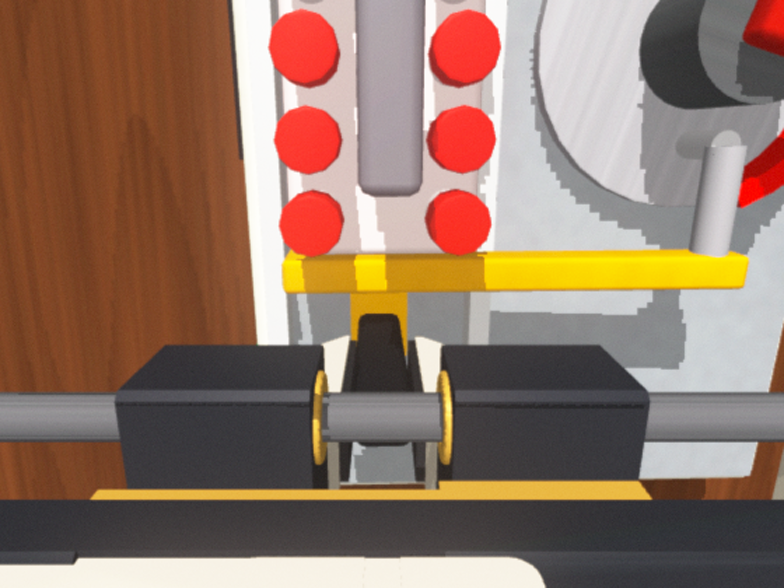

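Emit:
servo_tool --targets "0 0 0 0; 0 0 0 0; 0 0 0 0" --hand 0.4

```text
time: 17.12
tool_pos: [0.5068, -0.0296, 0.1128]
tool_rot: [3.115, 0.009, 1.607]
contact_force: [0.4, -0.1, 0.2]
opening: 0.0363
```

Emit:
servo_tool --targets "0 0 -20 0; 0 0 -50 0; 0 0 -40 0; 0 0 0 0"

```text
time: 17.62
tool_pos: [0.5039, -0.028, 0.2252]
tool_rot: [3.115, 0.007, 1.608]
contact_force: [0.3, -0.9, -0.9]
opening: 0.0368
```

Run:
```python
from plan import plan
from cell import telemetry
print(telemetry.observe()["qpos"])
plan([(.623,.085,.225,1.608)])
```

```text
[-2.06978401e-01  3.03956201e-01  1.62542558e+00 -8.60243559e-04
  1.18491421e+00 -2.43538950e-01]
now 17.625 [503.9 -28.  225.2] [3.1153 0.0074 1.6076] [ 0.3 -0.9 -0.9] 0.0368
36.2 41 0.1 -0; 36.2 41 0.1 -0; 36.2 41.1 0.1 -0
```

Emit:
servo_tool --targets "36 41 0 0; 36 41 0 0; 36 41 0 0; 0 0 0 0; 0 0 0 0"

```text
time: 18.25
tool_pos: [0.6243, 0.0875, 0.2215]
tool_rot: [3.122, 0.007, 1.606]
contact_force: [-0.3, 0.7, 0.5]
opening: 0.037
```

Run:
```python
from h import *
from plan import plan
from cell import cams
import pickle
plan([(.628,.119,.2,1.608)])
for n in("top","wrist"):
    w=cams.read_camera(n);pickle.dump(w,open(f"pics/{n}14.pkl","wb"))
lines(w,SEG[4:9],(.5532,.036,.037),"pics/ov14.png",(0,0,560,420),1.4)
w=pickle.load(open("pics/top14.pkl","rb"))
cv2.imwrite("pics/t14.png",cv2.resize(w["color"][170:255,205:305,::-1],None,fx=7,fy=7,interpolation=cv2.INTER_CUBIC))
```

```text
now 18.25 [624.3  87.5 221.5] [3.1223 0.0069 1.6057] [-0.3  0.7  0.5] 0.037
31.3 4.8 21.5 -0.002
```

View pics/ov14.png

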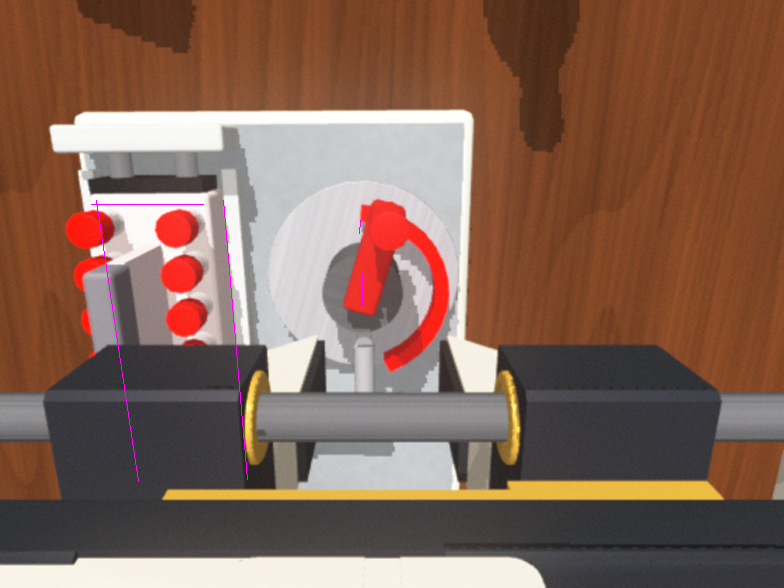

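View pics/t14.png

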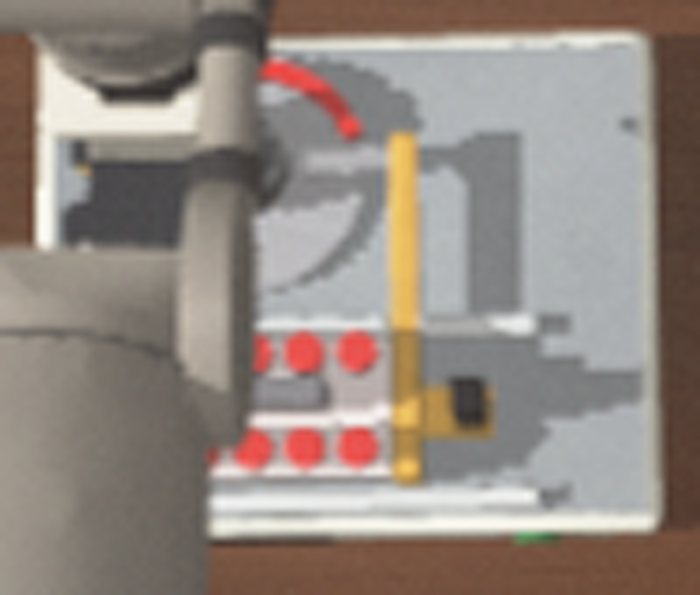

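Run:
```python
from h import *
import pickle
from plan import plan
w=pickle.load(open("pics/wrist14.pkl","rb"))
g=lambda u,v,z:onplane(w,(u/1.4,v/1.4),z)[:2].round(4)
k=g(390,230,.141);print("knob",k)
for z in(.05,.06): print("axis",z,g(363.5,281,z),"dia",g(458,281,z)[0]-g(269,281,z)[0],"top",g(363,181,z))
print("pad",g(155,192,.077),"guides",g(238,200,.059))
plan([(k[0],k[1],.18,1.608),(k[0],k[1],.121,1.608)])
for q in ((.5532,.036,.037),(.5545,.036,.032)):
    print("axis model",world(np.array([[.065,.035,.126]]),q))
```

```text
knob [0.6286 0.1201]
axis 0.05 [0.6172 0.0722] dia 0.11639999999999995 top [0.6154 0.1328]
axis 0.06 [0.6173 0.0749] dia 0.11259999999999992 top [0.6155 0.1336]
pad [0.5049 0.1255] guides [0.5444 0.1205]
now 18.35 [624.2  87.  222.1] [3.1217 0.0067 1.6048] [ 0.  -0.7  0.6] 0.0367
32.9 5.6 42.1 -0.003; 0 0 59 -0
axis model [[0.61686081 0.0733805  0.126     ]]
axis model [[0.61834691 0.07306173 0.126     ]]
```

Emit:
servo_tool --targets "17 2 20 0; 16 2 20 0; 0 0 0 0"

```text
time: 18.73
tool_pos: [0.6268, 0.1172, 0.1825]
tool_rot: [3.12, 0.007, 1.6]
contact_force: [-0.2, -0.4, -0.4]
opening: 0.0367
```

Run:
```python
from h import *
from plan import plan
from cell import cams
import pickle
plan([(.6285,.119,.121,1.608)])
w=cams.read_camera("wrist")
lines(w,[],(.5532,.036,.037),"pics/ov15.png",(0,0,560,420),1.4)
```

```text
now 18.725 [626.8 117.2 182.5] [3.1204 0.0072 1.6003] [-0.2 -0.4 -0.4] 0.0367
0.9 0.9 30.7 -0.004; 0.9 0.9 30.7 -0.004
```

View pics/ov15.png

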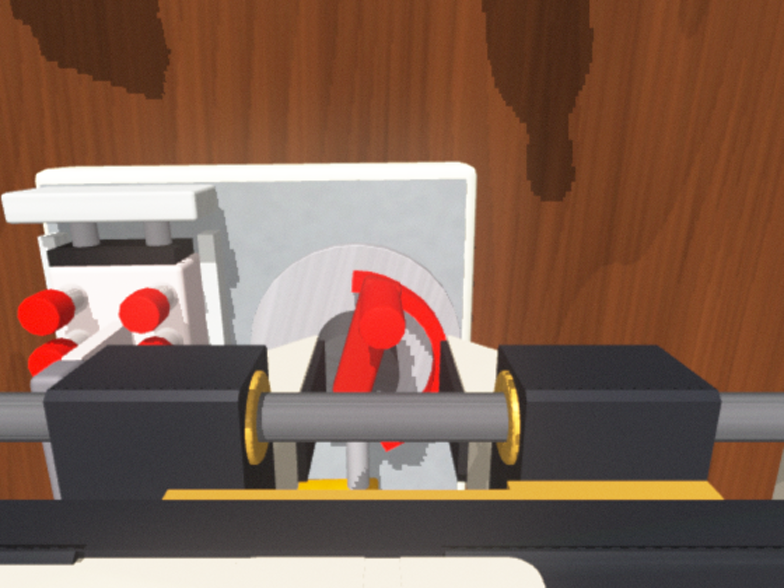

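Emit:
servo_tool --targets "1 0 25 0; 1 0 25 0; 0 0 9 0; 0 0 0 0"

```text
time: 19.27
tool_pos: [0.6311, 0.1141, 0.1297]
tool_rot: [3.109, 0.008, 1.596]
contact_force: [-0.0, 0.0, -0.1]
opening: 0.0365
```

Run:
```python
from h import *
from plan import plan
from cell import cams
plan([(.6285,.119,.121,1.608)])
w=cams.read_camera("wrist")
lines(w,[],(.5532,.036,.037),"pics/ov16.png",(0,0,560,420),1.4)
```

```text
now 19.275 [631.1 114.1 129.7] [3.1093 0.0081 1.5961] [-0.   0.  -0.1] 0.0365
4.9 -2.5 8.7 -0.012
```

View pics/ov16.png

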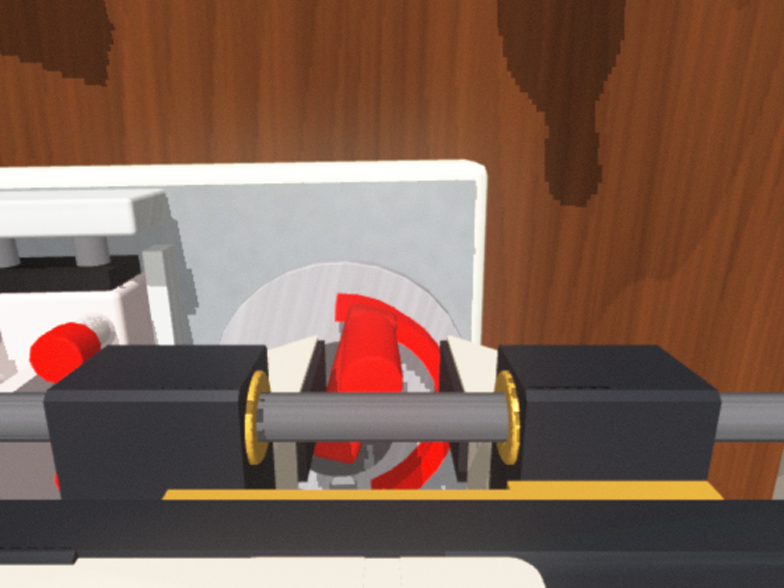

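Emit:
servo_tool --targets "5 -2.5 5 -0.012; 0 0 4 0; 0 0 0 0"

```text
time: 19.7
tool_pos: [0.6298, 0.1194, 0.1228]
tool_rot: [3.105, 0.008, 1.609]
contact_force: [0.6, 0.0, 0.6]
opening: 0.037
```

Emit:
servo_tool --targets "0 0 0 0; 0 0 0 0; 0 0 0 0; 0 0 0 0" --hand 0 --squeeze 20

```text
time: 20.2
tool_pos: [0.6294, 0.1194, 0.1229]
tool_rot: [3.106, 0.009, 1.609]
contact_force: [-0.3, -0.7, 0.4]
opening: 0.0174
```

Run:
```python
from h import *
from plan import plan
from cell import cams
plan([(.6285,.119,.121,1.608)])
w=cams.read_camera("wrist")
lines(w,[],(.5532,.036,.037),"pics/ov17.png",(0,0,560,420),1.4)
```

```text
now 20.2 [629.4 119.4 122.9] [3.1061 0.0086 1.6092] [-0.3 -0.7  0.4] 0.0174
-0.3 -0.9 1.9 0.001
```

View pics/ov17.png

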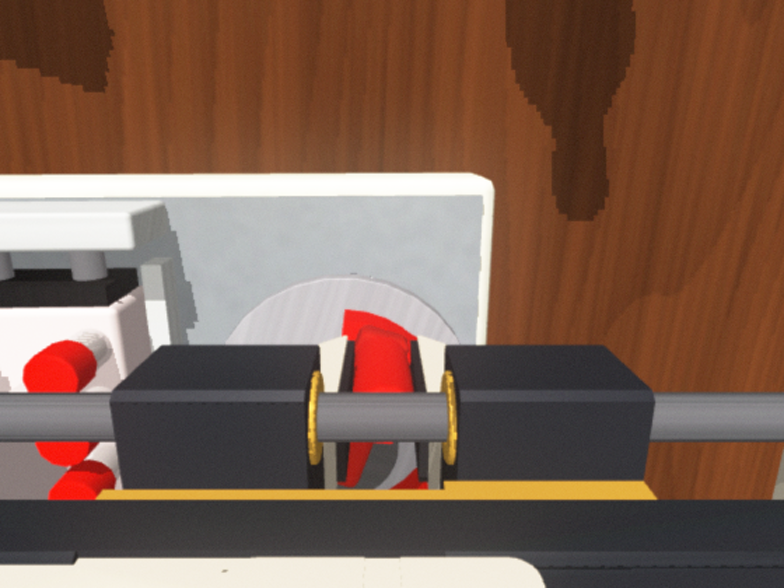

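```bash
cat > arc.py <<'E'
import numpy as np,sys
from cell import telemetry
def arc(n,dth,c=(.617,.0733),r=.0465):
    s=telemetry.observe();p=np.array(s["tool_pos"][:2]);y=s["tool_rot"][2];d=p-c
    th=np.arctan2(d[0],d[1]);rr=np.hypot(*d)
    print("t",s["time"],"world th",th.round(3),"cam",(th+.035).round(3),"r",rr.round(4),"pos",s["tool_pos"].round(4),"rot",s["tool_rot"].round(3),"F",s["contact_force"].round(1),"open",s["opening"].round(4))
    ex=np.array([np.cos(y),np.sin(y)]);ey=np.array([np.sin(y),-np.cos(y)])
    out=[];q=p
    for i in range(1,n+1):
        a=th+dth*i; R=rr+(r-rr)*i/n
        t=np.array(c)+R*np.array([np.sin(a),np.cos(a)]); m=(t-q)*1000;q=t
        out.append("%.1f %.1f 0 0"%(m@ex,m@ey))
    print("; ".join(out))
E
python3 -c "
from arc import arc
arc(6,.12)"
```

```text
Traceback (most recent call last):
  File "arc.py", line 6, in arc
    print("t",s["time"],"world th",th.round(3),"cam",(th+.035).round(3),"r",rr.round(4),"pos",s["tool_pos"].round(4),"rot",s["tool_rot"].round(3),"F",s["contact_force"].round(1),"open",s["opening"].round(4))
                                                                                                                                                                                         ^^^^^^^^^^^^^^^^^^
AttributeError: 'float' object has no attribute 'round'
```

```bash
sed -i 's/s\["opening"\].round(4)/round(s["opening"],4)/' arc.py
python3 -c "
from arc import arc
arc(6,.12)"
```

```text
t 20.25 world th 0.263 cam 0.298 r 0.0478 pos [0.6294 0.1194 0.1229] rot [3.106 0.009 1.609] F [-0.6  0.2  0.8] open 0.0179
-2.2 5.3 0 0; -2.8 4.9 0 0; -3.4 4.6 0 0; -3.9 4.1 0 0; -4.3 3.6 0 0; -4.7 3.0 0 0
```

Emit:
servo_tool --targets "-2.2 5.3 0 0; -2.8 4.9 0 0; -3.4 4.6 0 0; -3.9 4.1 0 0; -4.3 3.6 0 0; -4.7 3 0 0; 0 0 0 0"

```text
time: 21.12
tool_pos: [0.6562, 0.0974, 0.1229]
tool_rot: [3.11, 0.009, 1.609]
contact_force: [-2.3, -0.8, -0.4]
opening: 0.0177
```

```bash
python3 -c "
from arc import arc
arc(8,.12)"
```

```text
t 21.125 world th 1.019 cam 1.054 r 0.046 pos [0.6562 0.0974 0.1229] rot [3.11  0.009 1.609] F [-2.3 -0.8 -0.4] open 0.0177
-4.9 2.5 0 0; -5.2 1.9 0 0; -5.4 1.2 0 0; -5.5 0.6 0 0; -5.6 -0.1 0 0; -5.5 -0.8 0 0; -5.4 -1.4 0 0; -5.2 -2.0 0 0
```

Emit:
servo_tool --targets "-4.9 2.5 0 0; -5.2 1.9 0 0; -5.4 1.2 0 0; -5.5 0.6 0 0; -5.6 -0.1 0 0; -5.5 -0.8 0 0; 0 0 0 0"

```text
time: 22.0
tool_pos: [0.6601, 0.0653, 0.1229]
tool_rot: [3.118, 0.006, 1.61]
contact_force: [-3.8, -0.5, 0.6]
opening: 0.0176
```

Run:
```python
from arc import arc
from h import *
from cell import cams
arc(7,.12)
s=cams.read_camera("scene");cv2.imwrite("pics/s18.png",cv2.resize(s["color"][150:240,240:350,::-1],None,fx=7,fy=6.5,interpolation=cv2.INTER_CUBIC))
```

```text
t 22.0 world th 1.754 cam 1.789 r 0.0439 pos [0.6601 0.0653 0.1229] rot [3.118 0.006 1.61 ] F [-3.8 -0.5  0.6] open 0.0176
-5.2 -1.1 0 0; -5.1 -1.7 0 0; -4.8 -2.4 0 0; -4.6 -2.9 0 0; -4.2 -3.5 0 0; -3.8 -4.0 0 0; -3.3 -4.5 0 0
```

View pics/s18.png

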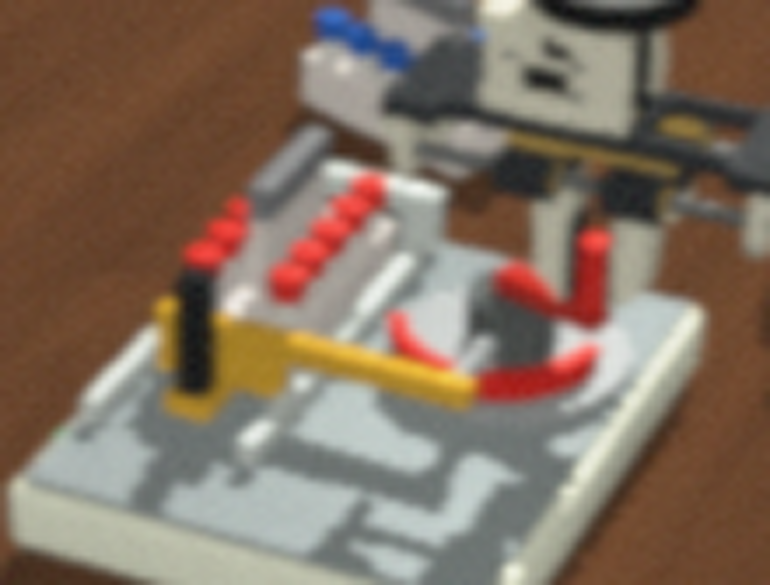

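Emit:
servo_tool --targets "-5.2 -1.2 0 0; -5 -1.8 0 0; -4.8 -2.4 0 0; -4.6 -3 0 0; -4.2 -3.5 0 0; -3.8 -4 0 0; 0 0 0 0"

```text
time: 22.92
tool_pos: [0.6481, 0.0443, 0.1228]
tool_rot: [3.108, -0.007, 1.613]
contact_force: [-6.1, -2.8, 1.0]
opening: 0.0179
```

Run:
```python
from arc import arc
arc(6,.1,r=.046)
```

```text
t 22.925 world th 2.322 cam 2.357 r 0.0425 pos [0.6481 0.0443 0.1228] rot [ 3.108 -0.007  1.613] F [-6.1 -2.8  1. ] open 0.0179
-3.3 -2.8 0 0; -3.0 -3.2 0 0; -2.7 -3.5 0 0; -2.4 -3.8 0 0; -2.0 -4.1 0 0; -1.6 -4.3 0 0
```

Emit:
servo_tool --targets "-3.8 -3 0 0; -3.4 -3.6 0 0; -3 -4 0 0; -2.6 -4.4 0 0; -2.2 -4.8 0 0; 0 0 0 0" --squeeze 40

```text
time: 23.68
tool_pos: [0.6361, 0.0358, 0.1229]
tool_rot: [3.089, -0.018, 1.615]
contact_force: [-4.3, 0.6, 0.9]
opening: 0.0177
```

Run:
```python
from arc import arc
from h import *
from cell import cams
arc(6,.1,r=.045)
s=cams.read_camera("scene");cv2.imwrite("pics/s19.png",cv2.resize(s["color"][150:240,240:350,::-1],None,fx=7,fy=6.5,interpolation=cv2.INTER_CUBIC))
s=cams.read_camera("wrist");cv2.imwrite("pics/w19.png",s["color"][:,:,::-1])
```

```text
t 23.675 world th 2.672 cam 2.707 r 0.0421 pos [0.6361 0.0358 0.1229] rot [ 3.089 -0.018  1.615] F [-4.3  0.6  0.9] open 0.0177
-2.0 -3.8 0 0; -1.6 -4.0 0 0; -1.2 -4.2 0 0; -0.8 -4.3 0 0; -0.4 -4.4 0 0; 0.1 -4.5 0 0
```

View pics/s19.png

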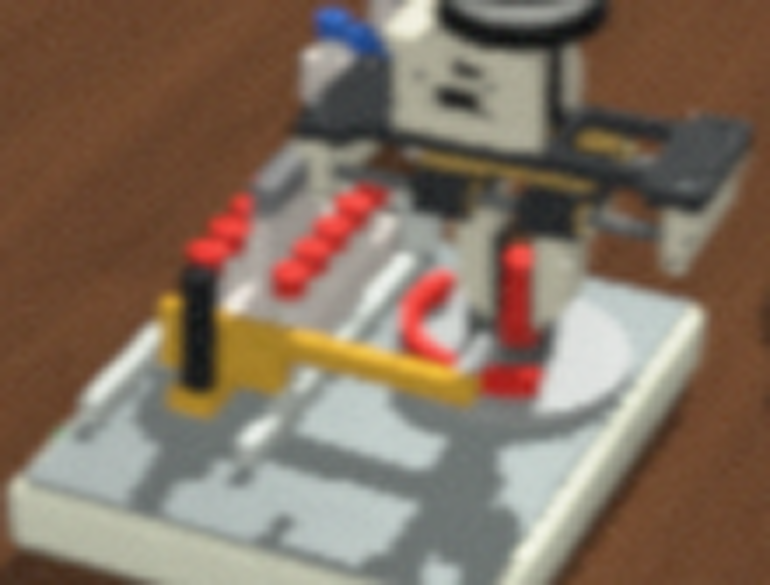

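View pics/w19.png

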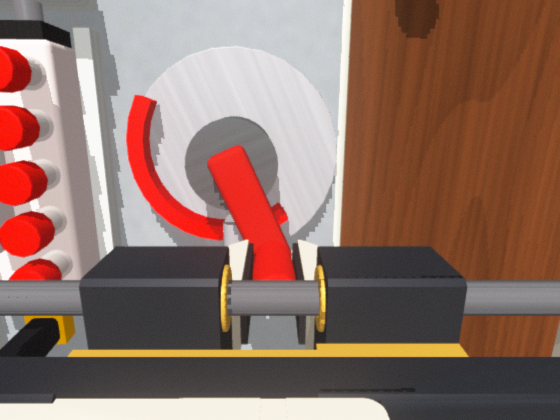

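Emit:
servo_tool --targets "-2.4 -4.2 0 0; -1.9 -4.6 0 0; -1.4 -4.8 0 0; -1 -5 0 0; 0 0 0 0"

```text
time: 24.4
tool_pos: [0.6229, 0.0317, 0.1228]
tool_rot: [3.075, -0.023, 1.615]
contact_force: [-4.1, 1.9, 0.4]
opening: 0.0178
```

Run:
```python
from arc import arc
from h import *
from cell import cams
arc(4,.1,r=.045)
s=cams.read_camera("wrist");cv2.imwrite("pics/w20.png",s["color"][:,:,::-1])
```

```text
t 24.4 world th 3.002 cam 3.037 r 0.042 pos [0.6229 0.0317 0.1228] rot [ 3.075 -0.023  1.615] F [-4.1  1.9  0.4] open 0.0178
-0.9 -4.2 0 0; -0.5 -4.3 0 0; -0.1 -4.4 0 0; 0.4 -4.5 0 0
```

View pics/w20.png

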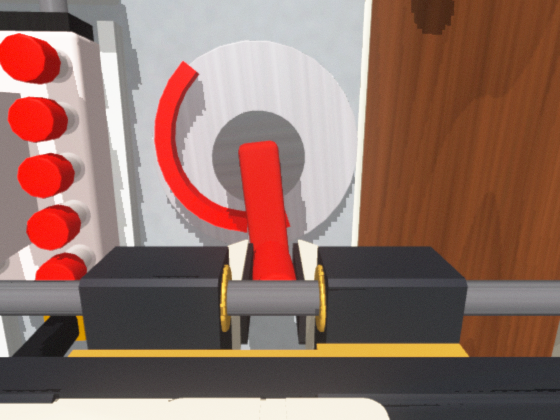

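Emit:
servo_tool --targets "-0.3 -4 0 0; 0 -4 0 0; 0 0 0 0"

```text
time: 24.82
tool_pos: [0.6178, 0.0312, 0.1228]
tool_rot: [3.068, -0.023, 1.614]
contact_force: [-2.0, 4.0, -0.2]
opening: 0.0181
```

Emit:
servo_tool --targets "0 -3 0 0; 0 -3 0 0"

```text
time: 25.08
tool_pos: [0.6173, 0.0311, 0.123]
tool_rot: [3.054, -0.023, 1.613]
contact_force: [13.3, 4.5, -10.5]
opening: 0.0178
```

Run:
```python
from arc import arc
from h import *
from cell import cams
arc(4,.1,r=.045)
s=cams.read_camera("wrist");cv2.imwrite("pics/w21.png",s["color"][:,:,::-1])
```

```text
t 25.075 world th 3.135 cam 3.17 r 0.0422 pos [0.6173 0.0311 0.123 ] rot [ 3.054 -0.023  1.613] F [ 13.3   4.5 -10.5] open 0.0178
-0.3 -4.3 0 0; 0.1 -4.4 0 0; 0.6 -4.4 0 0; 1.0 -4.4 0 0
```

View pics/w21.png

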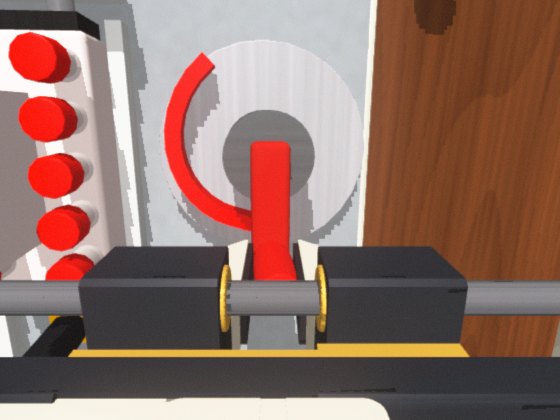

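Emit:
servo_tool --targets "0 0 0 0; 0 0 0 0; 0 0 0 0; 0 0 0 0" --hand 0.4

```text
time: 25.62
tool_pos: [0.6198, 0.0292, 0.1244]
tool_rot: [3.047, -0.021, 1.612]
contact_force: [-0.9, 0.7, 0.0]
opening: 0.0365
```

Emit:
servo_tool --targets "0 0 -15 0; 0 0 -30 0; 0 0 -50 0; 0 0 -30 0; 0 0 0 0"

```text
time: 26.25
tool_pos: [0.6076, 0.0256, 0.257]
tool_rot: [3.044, -0.02, 1.612]
contact_force: [0.3, 0.3, -1.2]
opening: 0.037
```

Emit:
servo_tool --targets "-50 20 -20 0; -50 20 0 0; 0 0 0 0; 0 0 0 0"

```text
time: 26.75
tool_pos: [0.649, -0.0743, 0.2766]
tool_rot: [3.048, -0.021, 1.614]
contact_force: [0.1, -0.3, -1.0]
opening: 0.0369
```

Run:
```python
from h import *
from cell import cams
from plan import plan
plan([])
s=cams.read_camera("scene");cv2.imwrite("pics/s22.png",cv2.resize(s["color"][150:240,240:350,::-1],None,fx=7,fy=6.5,interpolation=cv2.INTER_CUBIC))
w=cams.read_camera("wrist");cv2.imwrite("pics/w22.png",w["color"][:,:,::-1])
w=cams.read_camera("top");cv2.imwrite("pics/t22.png",cv2.resize(w["color"][170:255,205:305,::-1],None,fx=7,fy=7,interpolation=cv2.INTER_CUBIC))
```

```text
now 26.75 [649.  -74.3 276.6] [ 3.048  -0.0211  1.6141] [ 0.1 -0.3 -1. ] 0.0369
```

View pics/s22.png

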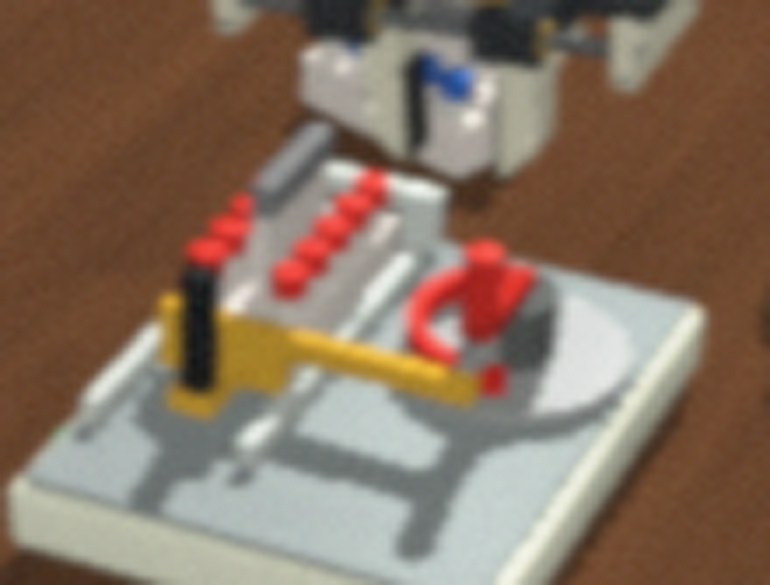

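View pics/w22.png

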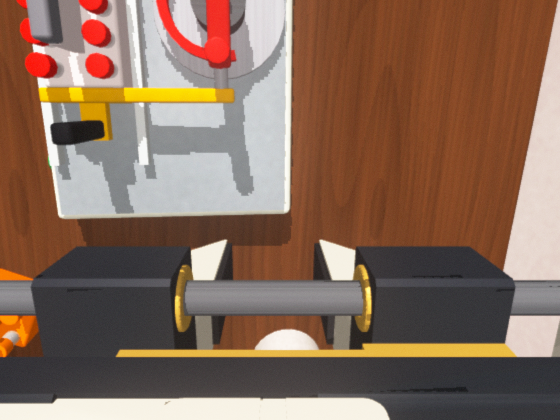

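View pics/t22.png

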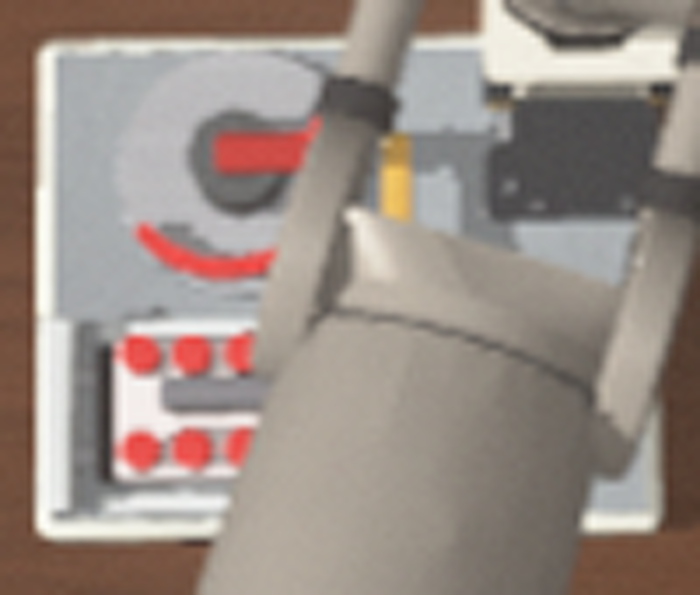

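Emit:
servo_tool --targets "55 -25 0 0; 55 -25 0 0; 0 0 0 0; 0 0 0 0"

```text
time: 27.4
tool_pos: [0.5917, 0.0399, 0.2743]
tool_rot: [3.047, -0.021, 1.619]
contact_force: [0.1, -0.9, 0.3]
opening: 0.0369
```

Run:
```python
from h import *
from cell import cams
from plan import plan
import pickle
plan([])
w=cams.read_camera("wrist");pickle.dump(w,open("pics/w23.pkl","wb"));cv2.imwrite("pics/w23.png",cv2.resize(w["color"][:,:,::-1],None,fx=1.4,fy=1.4,interpolation=cv2.INTER_CUBIC))
```

```text
now 27.4 [591.7  39.9 274.3] [ 3.0473 -0.0211  1.6194] [ 0.1 -0.9  0.3] 0.0369
```

View pics/w23.png

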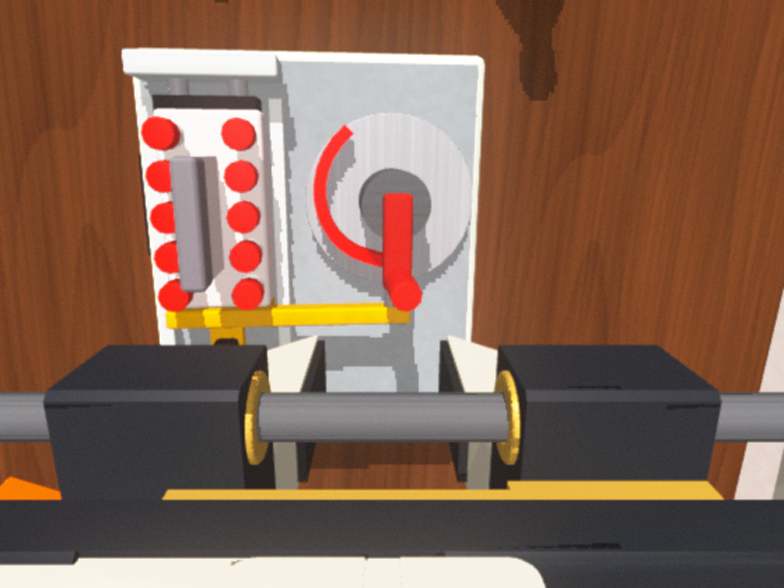

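Run:
```python
from h import *
import pickle
a=pickle.load(open("pics/wrist4.pkl","rb"));b=pickle.load(open("pics/w23.pkl","rb"))
cv2.imwrite("pics/z23.png",cv2.resize(b["color"][25:100,80:210,::-1],None,fx=6,fy=8,interpolation=cv2.INTER_CUBIC))
```

```text
(no output)
```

View pics/z23.png

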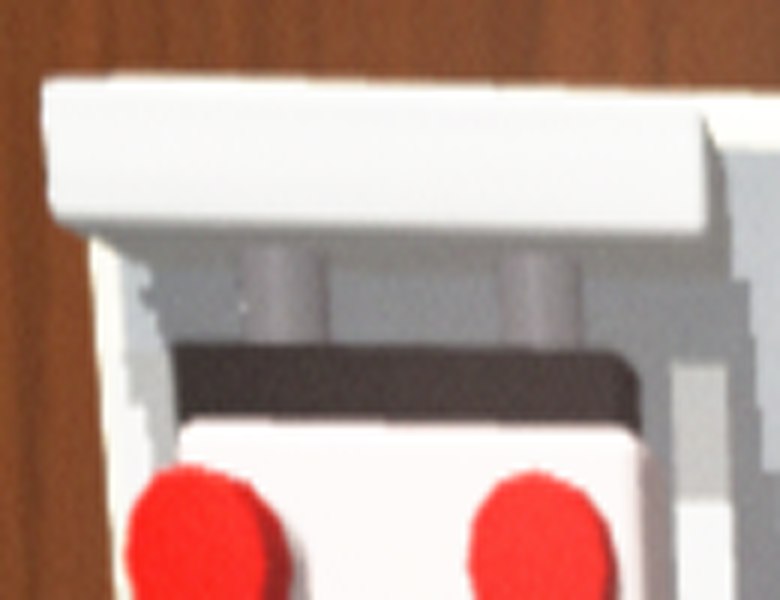

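Run:
```python
from h import *
import pickle
a=pickle.load(open("pics/wrist4.pkl","rb"));b=pickle.load(open("pics/w23.pkl","rb"))
A=lambda u,v,z:onplane(a,(200+u/6,20+v/5),z)
B=lambda u,v,z:onplane(b,(80+u/6,25+v/8),z)
print("free",A(560,231,.077),A(630,197,.059),A(560,231,.077)[1]-A(630,197,.059)[1], "stop bottom",A(400,118,.09)[1]-A(630,197,.059)[1])
print("now",B(580,348,.077),B(700,363,.059),B(580,348,.077)[1]-B(700,363,.059)[1],"stop",B(400,228,.09)[1]-B(700,363,.059)[1])
```

```text
free [0.52782923 0.12959939 0.077     ] [0.53920333 0.13730931 0.059     ] -0.007709920923732461 stop bottom 0.007807419445792635
now [0.5250914  0.13638928 0.077     ] [0.5398619 0.137366  0.059    ] -0.0009767232072870335 stop 0.007888087768125579
```

```bash
python3 -c "
from cell import robot,telemetry
print(telemetry.observe()['qvel'].round(4)); print(robot.hand_in())"
```

```text
[-0.0226  0.0118 -0.0132 -0.0001 -0.0006  0.    ]
the job is handed in; nothing more can be done
None
```

The red-capped rack is clamped in the shaker bed, and I handed the job in at about 27.5 s of the 66 s allowed. The hand-in gave no verdict.

**What I did:** I gripped the rack by its handle bar and lowered it between the guides. Peak vertical force while setting it down read about 5 N. I then pushed the gate by its post until the rack met the pad. Last, I turned the crank clockwise until it pushed back with about 13 N at its stop, released it and backed away.

**Last checks:**
- **Cam:** the final picture shows the crank arm pointing towards the gate end. The tool's path puts the cam at about 3.1 rad.
- **Pad:** measured against the fixed guide end, it is pressed in by about 6 to 7 mm. The locked value should be about 5 mm, and picture measurement is good to about 2 mm.
- **Rack:** it stands upright between the guides, touching the pad and the gate.
- **Gripper:** it is open and clear, about 0.27 m above the table. The outside-force reading was within its noise.

**Not as expected:**
- **Shaker origin:** it is not at the centre of the shaker's box, so I located the bed from the guides and pad.
- **Starting positions:** the gate began about 15 mm in and the cam about 0.28 rad round, not at zero.
- **Tool tilt:** it drifted to about 0.1 rad by the end. I saw no effect on the result.
- **Gate value:** not measured directly; I judged it from contact and the locked cam.
- **Blue rack, bottle and paper roll:** I kept clear of them throughout, but did not measure their positions again at the end.

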